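# Sniff the cover joint of a pressure chamber for leaks

## Task

The test chamber is charged with tracer gas: take the hand-held leak detector from its charging stand and guide the tip of its bent nose once all the way round the joint where the round cover meets the block, clockwise seen from above, starting and finishing at the inlet valve. Go steadily at about 2 to 3 cm a second, with the tip kept within 5 mm of the joint line and not pressed against the chamber. Then lay the detector, not dropping it, level in the stand's two forks as it was, nose the same way, and leave the gauges and tools lying about where they are.

Things in the scene. Friction and masses are not known exactly. Their poses are not given: they have to be found in the camera images.
- chamber: test chamber, fixed: square aluminium block 140 x 140 mm, flat top 56 mm above the bench, with a round bolted steel cover on it. Eight screw heads on the cover reach 76 mm, a face-up dial gauge 52 mm across at its centre 103 mm, the highest point. Origin: centre of the underside, on the cover's axis; z up; -x points to the inlet valve
- joint (a point): centre of the joint circle, on the cover's axis 56 mm above the bench. The joint is where the rim of the round cover (radius 50 mm, 14 mm thick, top at 70 mm) meets the block's flat top, a thin dark gasket line at radius 50 mm; an inner corner open upwards and outwards, with 20 mm or more of bare block top outside it. Axes as the chamber's
- inlet (a point): inlet valve: brass ball valve with a crosswise lever, sticking out 70 mm from the middle of the block's -x side, no higher than 55 mm; this point lies on its axis, 98 mm from the cover's axis, 30 mm high. The sides across y have only short plugs, the +x side nothing
- detector: cordless hand-held leak detector, about 0.22 to 0.37 kg: straight flat-sided black handle 130 mm long, 26 mm wide, 30 mm tall; at its front end a steel nose that bends straight down. Origin: centre of the handle's underside, near below its centre of mass; x along the handle to the nose, y across, z up. Starts level in the stand
- tip (a point): open end of the detector's nose; in the detector's frame at x = 98, y = 0, z = -66 mm; the last 20 mm of the nose is straight down, 6 mm thick
- stand: charging stand, fixed: grey base 150 x 84 x 10 mm, two upright forks 10 mm thick, 90 mm apart along x, their floors 85 mm high between cheeks that flare from 30 to 48 mm apart (tops at 107 mm); the handle is free for 80 mm between them. Origin: centre of the underside, x to the nose. Detector at home: its origin at (0, 0, 85) mm here, up to 5 mm off, axes parallel
- transmitter: bystander: pressure transmitter, blue round housing on a steel flange block, 85 x 62 mm foot, 151 mm tall; origin under its foot
- digital_gauge: bystander: round grey digital gauge lying face up, 92 mm across, 36 mm high; origin under its centre
- dial_gauge: bystander: dark dial gauge face up on a 60 mm brass block, 64 mm high; origin under its centre
- cap: bystander: blue screw cap of the transmitter, 82 mm across, 22 mm high, lying flat; origin under its centre
- screwdriver: bystander: screwdriver 190 mm long lying on the bench; origin under its middle
- wrench: bystander: wrench 190 mm long lying on the bench; origin under its middle
There are look-alikes about, which are no part of the job. Leave any blue or orange look-alike of the detector alone.

How it is judged:
By the outcome, as a careful person would: the job done as asked, in the order asked, and still so for the second after the job is handed in, with the robot touching nothing.
It also fails if it takes over 72 s, if anything falls off the work surface, if the arm or the gripper's body presses on something with over 40 N, if the wrist force passes 120 N, or if a joint passes its speed limit or range.

## Robot

A 6-joint arm with a two-finger parallel gripper is mounted at the origin on the work surface. World frame = base frame: x ahead of the robot, y to its left, z up, the work surface at z = 0. Lengths are in m, angles in rad, forces in N, time in s.
With the tool pointing down it reaches from about 0.35 to 0.775 m from the base axis. Payload 7.3 kg.
Tool frame: the origin (TCP) lies midway between the tips of the shut fingers; the grasp point (between the pads) lies 19 mm behind it; z points along the fingers, y is the line along which they close (so a half turn about z gives the same grasp; the last joint's range is limited). The gripper opens to 92 mm and grips with 3 to 60 N. Pads are 19 mm wide; open, the fingers measure 130 mm over their backs; the gripper's body (75 mm by 190 mm) begins 47 mm behind the grasp point.
Start: joints at [-1.462, 0.342, 1.524, -0, 1.275, -0.146], TCP at [0.132, -0.508, 0.227] pointing down, gripper open.
Joint ranges: [-2.53, 2.53], [-0.77, 2.02], [0.04, 2.7], [-1, 4.14], [0.28, 2.66], [-3.11, 3.11]. Speed limits (rad/s): [2.57, 2.57, 3.14, 3.14, 3.14, 3.14].

## Interface

Orientations are given as [roll, pitch, yaw] about the fixed x, y, z axes, in that order (R = Rz(yaw) Ry(pitch) Rx(roll)).
In Python, from cell import robot, read_camera, camera_params, nets gives the robot as it stands. The module is installed in compiled form; this text tells all that it offers.
- The arm moves only by the tool step_arm, never from a script. Its argument "steps" is a list of rows, each an object of numbers: "x", "y", "z": the shift along the tool's x, y, z as a fraction of full scale; "rx", "ry", "rz": the turn, a rotation vector about the tool's x, y, z as a fraction of full scale; "claw": the opening, from -1 (shut) to 1 (fully open). In form: [{"x": .., "y": .., "z": .., "rx": .., "ry": .., "rz": .., "claw": ..}, ...]. A call has 1 to 12 rows; each row is the pose to reach, as a shift and turn from the pose commanded when the call began, along the tool's axes at that moment; what a row does not reach only later rows make up. Full scale, the value 1, is 750 mm for a shift and pi/4 rad for a turn. A row lasts 1/12 s, in which the tool goes at most 41.7 mm and 7.16 degrees, less where a joint would pass 70% of its speed; a pose out of reach is approached as far as the arm can. A call with a number of a shift or a turn outside -1 to 1 is refused whole. A call with a gripper value outside its range is refused whole. The fingers move at their own pace and stop on an object; "squeeze" is the grip in N (left out, the last holds). Time passes only in rows, so rows that repeat a pose let the fingers close. It gives the time, the measured TCP pose, the force, the opening and the grip force at its end, in the units of the state.
- robot.observe(): the state, without advancing time (a new reading comes with each control period).
- read_camera(name): name is "side" or "top"; returns (picture, depth): 420x560x3 uint8, blue, green, red; 420x560 float32, m along the optical axis (not along the pixel's ray), 0 where there is no reading.
- camera_params(name): a dict with "fx", "fy", "cx", "cy" (pixels), "R" (3x3) and "t" (3): a world point X has camera coordinates R X + t. Camera axes: x right, y down, z forward; pixel columns grow to the right and rows downward; lengths in m; the calibration is good to about 2 mm. A picture is of the moment at which its call begins. camera_params takes no time and is no camera call.
- robot.hand_in(): hands the job in; it is judged then, once.
Trained networks look in the newest picture that a camera, given by its name, has taken for a name from the list of things; names that differ only in an ending like _2 or _b are one class to them, and where a whole thing is asked for, a point or a joint stands for the part that bears it (a point fixed in the world has none). Each returns a list of dicts, best first, with "conf" (0 to 1); they miss things now and then, are a little off and sometimes report something else, mostly with a low value. They report only what shows in the picture. A call takes as long as a camera call. They do not tell look-alikes from the thing itself.
- nets.masks_of(camera, query): "region" (420x560 bool, what is visible of it) and "box" ([left, top, right, bottom] in pixels, round what is visible of it).
- nets.landmark_of(camera, query): "pixel" ([row, column] in pixels: a listed point, or the origin of a listed thing).
The state is a dict: "time": time; "qpos": joint angles; "qvel": joint speeds; "joint_efforts": joint torques, N m; "tool_pos": TCP position; "tool_rot": TCP orientation; "contact_force": force on the tool from outside, world axes, zero at the start; "torque": the same for the moment, N m; "opening": finger opening in m; "grip_force": force on a finger pad.
Only numpy, scipy, OpenCV 4.12 (cv2) and the standard library are available. Lean on these libraries where they do the work, as an engineer would, in place of code of your own. Each camera call takes 0.05 s, during which the arm holds its last target. There are 200 camera calls.

## Working session

There is one attempt and no reset: what is moved stays moved. The work goes in short steps, Python scripts to look and compute and a tool call to move; the robot and the scene stay as the last step left them, time stands still between calls to the robot, and variables do not carry over. Pictures are saved under pics/ and viewed, at most 10 in all, crops included, and the job is handed in when it is done.

Besides the shell and the picture viewer there is one more tool, called after ">>>" as name([rows], argument=value, ...), one row to a line, values as JSON. step_arm: Moves the arm, as the interface text tells. Its arguments: {"type":"object","properties":{"steps":{"type":"array","items":{"type":"object","properties":{"x":{"type":"number","minimum":-1,"maximum":1},"y":{"type":"number","minimum":-1,"maximum":1},"z":{"type":"number","minimum":-1,"maximum":1},"rx":{"type":"number","minimum":-1,"maximum":1},"ry":{"type":"number","minimum":-1,"maximum":1},"rz":{"type":"number","minimum":-1,"maximum":1},"claw":{"type":"number"}}}},"squeeze":{"type":"number"}},"required":["steps"]}

```bash
mkdir -p pics; cat > h.py <<'E'
import numpy as np, cv2
from cell import robot, read_camera, camera_params, nets
def w(cam,r,c,d):
    p=camera_params(cam);R=np.array(p["R"]);t=np.array(p["t"])
    return R.T@(np.array([(c-p["cx"])/p["fx"]*d,(r-p["cy"])/p["fy"]*d,d])-t)
def wz(cam,r,c,z):
    p=camera_params(cam);R=np.array(p["R"]);t=np.array(p["t"])
    o=-R.T@t; v=R.T@np.array([(c-p["cx"])/p["fx"],(r-p["cy"])/p["fy"],1]); return o+v*(z-o[2])/v[2]
def cloud(cam,d):
    p=camera_params(cam);R=np.array(p["R"]);t=np.array(p["t"])
    r,c=np.indices(d.shape)
    P=np.stack([(c-p["cx"])/p["fx"]*d,(r-p["cy"])/p["fy"]*d,d],-1)-t
    return P@R
E
python3 - <<'E'
from h import *
np.set_printoptions(precision=4,suppress=True)
o=robot.observe(); print(o["time"],o["tool_pos"],o["tool_rot"],o["opening"])
ims=[]
for cam in ["top","side"]:
    im,d=read_camera(cam); cv2.imwrite(f"pics/{cam}0.png",im); np.savez(f"{cam}0.npz",im=im,d=d)
    p=camera_params(cam); print(cam,p["fx"],-np.array(p["R"]).T@p["t"])
    for q in ["chamber","detector","stand","inlet","tip","joint"]:
        for m in nets.landmark_of(cam,q)[:4]:
            r,c=m["pixel"]; dd=d[int(np.clip(r,0,419)),int(np.clip(c,0,559))]
            print(cam,q,round(m["conf"],2),np.round(m["pixel"],1),w(cam,r,c,dd))
E
```

```text
0.0 [ 0.1323 -0.5076  0.226 ] [-3.1401 -0.0002  0.2548] 0.09180101038902563
top 398.4784023190321 [ 0.3776 -0.0274  1.4019]
top chamber 0.57 [209.2 339.5] [ 0.5419 -0.2379  0.1023]
top detector 0.98 [166.  155.4] [ 0.7253  0.4017 -0.0023]
top detector 0.9 [295.8 156.5] [0.2686 0.382  0.0231]
top detector 0.84 [279.9 340.6] [ 0.3078 -0.2472  0.0071]
top detector 0.83 [269.6 221.6] [0.3514 0.1643 0.0001]
top inlet 0.68 [231.4 332.6] [ 0.4736 -0.2212  0.0411]
top tip 0.89 [263.1 188.1] [0.3763 0.2774 0.016 ]
top tip 0.81 [286.5 303.8] [ 0.2873 -0.1202 -0.004 ]
top tip 0.68 [177.8 203.6] [ 0.6795  0.229  -0.0069]
top tip 0.59 [316.7 125.8] [ 0.1984  0.4935 -0.0022]
top joint 0.6 [205.1 340.6] [ 0.5561 -0.2429  0.0974]
side 445.7652285417112 [0.0675 0.7039 0.9125]
side chamber 0.17 [181.  300.8] [ 0.554  -0.24    0.0721]
side detector 0.9 [321.9 294.3] [0.3478 0.1614 0.0001]
side detector 0.87 [272.9 201.2] [0.5701 0.2176 0.102 ]
side detector 0.67 [317.9 102.8] [0.7327 0.3984 0.0228]
side detector 0.43 [221.1 377. ] [0.2333 0.0377 0.2882]
side stand 0.63 [295.5 204.9] [0.572  0.2171 0.0131]
side inlet 0.78 [203.4 324.7] [ 0.4614 -0.2213  0.0379]
side tip 0.68 [293.5 148.9] [0.6946 0.2854 0.0149]
side tip 0.66 [282.3 169.3] [0.6839 0.2248 0.0012]
side tip 0.59 [349.9 257.6] [0.3824 0.2695 0.0007]
side joint 0.78 [179.6 301.3] [ 0.5496 -0.2343  0.0831]
```

View pics/top0.png

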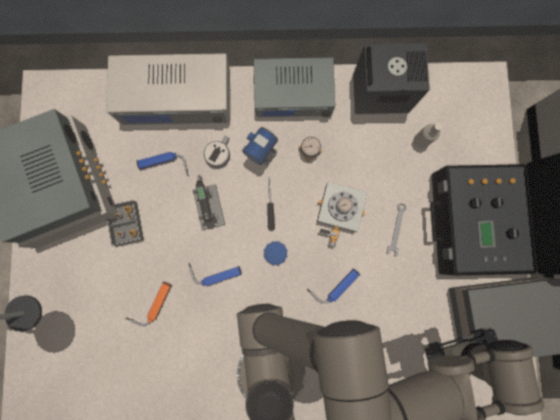

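View pics/side0.png

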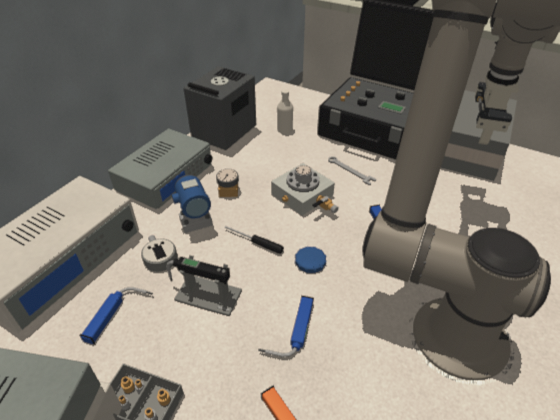

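The detector look-alikes in the top view are blue at (157,160), (222,276) and (344,285), and orange at (159,300). The black one lying in the grey stand at (205,203) is the one that fits. I'll confirm it in a crop while measuring.

```bash
python3 - <<'E'
from h import *
np.set_printoptions(precision=4,suppress=True)
T=np.load("top0.npz");S=np.load("side0.npz")
a=cv2.resize(T["im"][135:265,170:380],None,fx=3.6,fy=3.6,interpolation=cv2.INTER_CUBIC)
b=T["im"][165:240,180:240]; b=cv2.resize(b,(380,475) if 0 else (300,375),interpolation=cv2.INTER_CUBIC)
c=cv2.resize(S["im"][225:315,150:250],(416,375),interpolation=cv2.INTER_CUBIC)
cv2.imwrite("pics/crop1.png",np.hstack([b,c]))
PT=cloud("top",T["d"]).reshape(-1,3);PS=cloud("side",S["d"]).reshape(-1,3)
for n,P,im in [("top",PT,T["im"]),("side",PS,S["im"])]:
    # handle top
    def box(c,rad,z0,z1):
        k=(np.hypot(P[:,0]-c[0],P[:,1]-c[1])<rad)&(P[:,2]>z0)&(P[:,2]<z1); return P[k]
    def rep(l,Q):
        if len(Q)<8: print(n,l,len(Q)); return
        m=cv2.minAreaRect((Q[:,:2]*1000).astype(np.float32)); cc,s,an=m
        u=np.linalg.svd(Q[:,:2]-Q[:,:2].mean(0),full_matrices=False)[2][0]
        print(n,l,len(Q),"rect",np.round(cc,1),np.round(s,1),round(an,1),"mean",Q.mean(0),"pca",round(np.degrees(np.arctan2(u[1],u[0])),1))
    rep("handle top",box((.57,.217),.11,.108,.122))
    rep("stand base",box((.57,.217),.10,.006,.014))
    rep("block top",box((.548,-.238),.11,.051,.061))
    rep("cover top",box((.548,-.238),.06,.066,.078))
    rep("gauge",box((.548,-.238),.06,.095,.108))
    rep("valve",box((.46,-.215),.06,.025,.05))
    rep("floor",box((.5,0.05),.05,-.02,.02))
E
```

```text
top handle top 319 rect [577.3 214.1] [137.1  49.6] 5.6 mean [0.574  0.2101 0.1146] pca -167.4
top stand base 499 rect [568.2 227.1] [188.2 166.6] 27.8 mean [0.5648 0.2042 0.0097] pca -170.6
top block top 952 rect [ 540.5 -249.8] [139.6 174.4] 74.0 mean [ 0.5493 -0.2494  0.0559] pca 148.6
top cover top 380 rect [ 554.3 -250.9] [98.2 88.8] 35.0 mean [ 0.5526 -0.2487  0.0711] pca -150.4
top gauge 185 rect [ 556.  -255.1] [49.6 47.6] 88.8 mean [ 0.5564 -0.2541  0.1008] pca -141.9
top valve 152 rect [ 464.  -210.8] [91.7 74.2] 67.6 mean [ 0.4606 -0.2233  0.0398] pca 172.4
top floor 627 rect [499.9  51.3] [95.6 96.3] 88.3 mean [0.4995 0.0503 0.0002] pca -141.0
side handle top 587 rect [579.8 208.4] [140.8  54.7] 13.1 mean [0.5732 0.2094 0.1155] pca -166.7
side stand base 1158 rect [569.  219.8] [153.5 139.9] 6.5 mean [0.5663 0.2136 0.0112] pca -163.6
side block top 751 rect [ 543.8 -253.5] [144.9 178.9] 74.6 mean [ 0.5398 -0.2327  0.0573] pca -165.7
side cover top 341 rect [ 553.5 -246.2] [97.4 80. ] 20.5 mean [ 0.5497 -0.2412  0.0723] pca -152.7
side gauge 163 rect [ 557.8 -258.5] [48.2 51. ] 29.4 mean [ 0.5563 -0.2543  0.1024] pca 108.5
side valve 267 rect [ 462.6 -216.4] [92.  75.2] 73.2 mean [ 0.4699 -0.2208  0.039 ] pca -171.4
side floor 834 rect [500.   49.9] [97.8 97.5] 89.2 mean [0.4996 0.0509 0.002 ] pca 119.3
```

View pics/crop1.png

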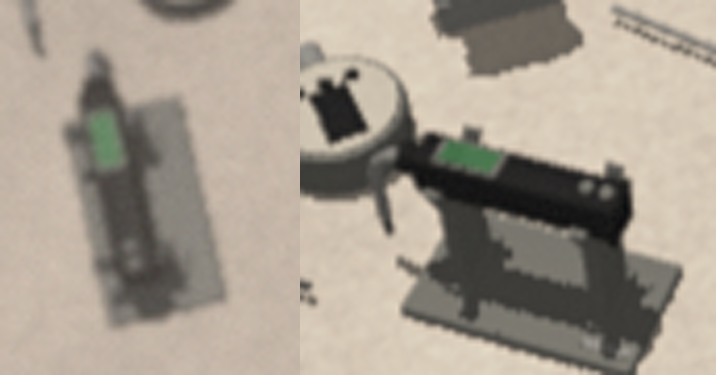

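The crop shows the black detector (green display by the nose) in the grey stand's forks, with the nose pointing up-left in the top view, about +x. That is the right one. Next I'll refine the poses.

```bash
python3 - <<'E'
from h import *
from scipy.optimize import least_squares, minimize
np.set_printoptions(precision=4,suppress=True)
T=np.load("top0.npz");S=np.load("side0.npz")
for n,Z in [("top",T),("side",S)]:
    C=cloud(n,Z["d"]); g=Z["im"].astype(int); P=C.reshape(-1,3); G=g.reshape(-1,3)
    k=(np.hypot(P[:,0]-.57,P[:,1]-.21)<.10)&(abs(P[:,2]-.115)<.004)
    Q=P[k,:2]
    for _ in range(4):
        m=np.median(Q,0); u=np.linalg.svd(Q-Q.mean(0),full_matrices=False)[2][0]; u*=np.sign(u[0])
        v=np.array([-u[1],u[0]]); b=(Q-Q.mean(0))@v; Q=Q[abs(b-(np.percentile(b,3)+np.percentile(b,97))/2)<.017]
    a=Q@u;b=Q@v; print(n,"handle yaw",np.degrees(np.arctan2(u[1],u[0])),"len pct",np.percentile(a,[0,1,5,95,99,100]),"wid",np.percentile(b,[1,5,95,99]),len(Q), "u",u)
    mb=(np.percentile(b,3)+np.percentile(b,97))/2
    print("  line point at a=",a.min()+.065, (a.min()+.065)*u+mb*v)
    # screen green
    kk=(np.hypot(P[:,0]-.57,P[:,1]-.21)<.1)&(G[:,1]-G[:,2]>25)&(G[:,1]-G[:,0]>15); print("  green",P[kk].mean(0),kk.sum())
    # circles
    for l,r,z0,z1 in [("cover",.05,.0665,.0735),("gauge",.026,.098,.107)]:
        k=(np.hypot(P[:,0]-.5555,P[:,1]+.253)<r+.012)&(P[:,2]>z0)&(P[:,2]<z1)
        c,rad=cv2.minEnclosingCircle((P[k,:2]*1000).astype(np.float32)); 
        D=P[k,:2]; ang=np.degrees(np.arctan2(D[:,1]+.253,D[:,0]-.5555)); 
        # boundary points per angular bin
        bp=[]
        for a0 in range(-180,180,15):
            s=D[(ang>=a0)&(ang<a0+15)]
            if len(s): bp.append(s[np.argmax(np.hypot(s[:,0]-.5555,s[:,1]+.253))])
        bp=np.array(bp); f=least_squares(lambda p:np.hypot(bp[:,0]-p[0],bp[:,1]-p[1])-p[2],[.5555,-.253,r],loss="soft_l1",f_scale=.002)
        print(" ",l,np.round(c,1),round(rad,1),"fit",f.x)
    k=(abs(P[:,2]-.056)<.004)&(np.hypot(P[:,0]-.5555,P[:,1]+.253)<.1)
    D=P[k,:2]
    def cost(p):
        c,s=np.cos(p[2]),np.sin(p[2]);d=D-p[:2];x=abs(d@[c,s]);y=abs(d@[-s,c])
        inside=(x<p[3])&(y<p[3]); return (~inside).sum()*11.5e-6+ .8*(4*p[3]**2)*.0 
    best=[]
    for th in np.radians(np.arange(-40,20,1)):
        c,s=np.cos(th),np.sin(th); x=D@[c,s];y=D@[-s,c]
        # window 142 mm max count
        def win(t):
            t=np.sort(t); j=np.searchsorted(t,t+.141,side="right")-np.arange(len(t)); i=j.argmax(); return j[i],t[i]
        wx,wy=win(x),win(y); ins=((x>=wx[1])&(x<=wx[1]+.141)&(y>=wy[1])&(y<=wy[1]+.141))
        xx,yy=x[ins],y[ins]; cx,cy=(xx.min()+xx.max())/2,(yy.min()+yy.max())/2
        # edge sharpness : points within 4mm of the four edges
        sh=sum((abs(e)<.004).sum() for e in (xx-xx.min(),xx-xx.max(),yy-yy.min(),yy-yy.max()))
        best.append((ins.sum(),sh,np.degrees(th),*(cx*np.array([c,s])+cy*np.array([-s,c])),np.ptp(xx),np.ptp(yy)))
    best.sort(reverse=True); print("  block",np.array(best[:4]), len(D))
E
```

```text
top handle yaw 12.677068577572944 len pct [0.5404 0.5425 0.5467 0.6637 0.6687 0.6751] wid [0.0668 0.0679 0.0906 0.0921] 272 u [0.9756 0.2195]
  line point at a= 0.6053611733364679 [0.5732 0.2102]
  green [0.6046 0.2164 0.1163] 27
  cover [ 556.9 -254.4] 50.0 fit [ 0.557  -0.2545  0.0491]
  gauge [ 556.5 -254.3] 25.6 fit [ 0.5564 -0.2541  0.0242]
  block [[835.     146.     -16.       0.5566  -0.2546   0.141    0.14  ]
 [833.     149.     -17.       0.5561  -0.2542   0.1402   0.1407]
 [828.     130.     -15.       0.5562  -0.2546   0.1409   0.141 ]
 [827.     136.     -18.       0.5567  -0.2541   0.1409   0.141 ]] 852
side handle yaw 12.968683054153159 len pct [0.5414 0.5425 0.5463 0.6657 0.6749 0.6796] wid [0.0595 0.0622 0.0855 0.0866] 467 u [0.9745 0.2244]
  line point at a= 0.6063770162505562 [0.5744 0.2077]
  green [0.6029 0.2143 0.1177] 58
  cover [ 557.5 -255.7] 50.6 fit [ 0.5574 -0.2563  0.0492]
  gauge [ 558.  -257.4] 27.9 fit [ 0.5578 -0.2576  0.0248]
  block [[608.     155.     -16.       0.5565  -0.2572   0.141    0.141 ]
 [607.     160.     -17.       0.5577  -0.2571   0.141    0.1409]
 [604.     144.     -18.       0.5574  -0.2562   0.141    0.1407]
 [604.     142.     -15.       0.557   -0.2559   0.1409   0.1402]] 665
```

>>> step_arm([
  {"claw": 1},
])

```text
$.steps[0]: bad value
```

>>> step_arm([
  {"x": 0.2,"y": -0.19,"z": 0,"rx": 0,"ry": 0,"rz": 0.01,"claw": 1},
  {"x": 0.4,"y": -0.38,"z": 0,"rx": 0,"ry": 0,"rz": 0.02,"claw": 1},
  {"x": 0.81,"y": -0.776,"z": 0,"rx": 0,"ry": 0,"rz": 0.04,"claw": 1},
  {"x": 0.81,"y": -0.776,"z": 0,"rx": 0,"ry": 0,"rz": 0.04,"claw": 1},
  {"x": 0.81,"y": -0.776,"z": 0,"rx": 0,"ry": 0,"rz": 0.04,"claw": 1},
  {"x": 0.81,"y": -0.776,"z": 0,"rx": 0,"ry": 0,"rz": 0.04,"claw": 1},
  {"x": 0.81,"y": -0.776,"z": 0,"rx": 0,"ry": 0,"rz": 0.04,"claw": 1},
  {"x": 0.81,"y": -0.776,"z": 0,"rx": 0,"ry": 0,"rz": 0.04,"claw": 1},
  {"x": 0.81,"y": -0.776,"z": 0,"rx": 0,"ry": 0,"rz": 0.04,"claw": 1},
  {"x": 0.81,"y": -0.776,"z": 0,"rx": 0,"ry": 0,"rz": 0.04,"claw": 1},
  {"x": 0.81,"y": -0.776,"z": 0,"rx": 0,"ry": 0,"rz": 0.04,"claw": 1},
  {"x": 0.81,"y": -0.776,"z": 0,"rx": 0,"ry": 0,"rz": 0.04,"claw": 1},
], squeeze=40)

```text
time: 1.7
tool_pos: [0.3954, -0.0804, 0.2271]
tool_rot: [3.141, -0.001, 0.223]
contact_force: [0.4, -1.5, 0.8]
opening: 0.0918
grip_force: 0.0
```

```bash
cat >> h.py <<'E'
from scipy.spatial.transform import Rotation as Ro
def go(x,y,z,yaw=None):
    o=robot.observe(); R=Ro.from_euler("xyz",o["tool_rot"]); 
    s=R.inv().apply(np.array([x,y,z])-o["tool_pos"])/.75
    out=np.round(s,4)
    if yaw is not None:
        r=(R.inv()*Ro.from_euler("xyz",[np.pi,0,yaw])).as_rotvec()/(np.pi/4); out=np.r_[out,np.round(r,3)]
    print(out, "t",round(o["time"],2),"pos",np.round(o["tool_pos"],4),"rot",np.round(o["tool_rot"],4),"F",np.round(o["contact_force"],2))
E
python3 -c "
from h import *
go(.5737,.209,.227,np.radians(12.8));go(.5737,.209,.081,np.radians(12.8))"
```

```text
[ 3.173e-01 -3.237e-01  1.000e-04  1.000e-03 -1.000e-03 -0.000e+00] t 1.7 pos [ 0.3954 -0.0804  0.2271] rot [ 3.1408e+00 -9.0000e-04  2.2340e-01] F [ 0.38 -1.49  0.83]
[ 0.3172 -0.3238  0.1948  0.001  -0.001  -0.    ] t 1.7 pos [ 0.3954 -0.0804  0.2271] rot [ 3.1408e+00 -9.0000e-04  2.2340e-01] F [ 0.38 -1.49  0.83]
```

>>> step_arm([
  {"x": 0.3172,"y": -0.3238,"z": 0.03,"rx": 0,"ry": 0,"rz": 0,"claw": 1},
  {"x": 0.3172,"y": -0.3238,"z": 0.03,"rx": 0,"ry": 0,"rz": 0,"claw": 1},
  {"x": 0.3172,"y": -0.3238,"z": 0.03,"rx": 0,"ry": 0,"rz": 0,"claw": 1},
  {"x": 0.3172,"y": -0.3238,"z": 0.03,"rx": 0,"ry": 0,"rz": 0,"claw": 1},
  {"x": 0.3172,"y": -0.3238,"z": 0.03,"rx": 0,"ry": 0,"rz": 0,"claw": 1},
  {"x": 0.3172,"y": -0.3238,"z": 0.03,"rx": 0,"ry": 0,"rz": 0,"claw": 1},
  {"x": 0.3172,"y": -0.3238,"z": 0.03,"rx": 0,"ry": 0,"rz": 0,"claw": 1},
  {"x": 0.3172,"y": -0.3238,"z": 0.03,"rx": 0,"ry": 0,"rz": 0,"claw": 1},
  {"x": 0.3172,"y": -0.3238,"z": 0.03,"rx": 0,"ry": 0,"rz": 0,"claw": 1},
  {"x": 0.3172,"y": -0.3238,"z": 0.06,"rx": 0,"ry": 0,"rz": 0,"claw": 1},
  {"x": 0.3172,"y": -0.3238,"z": 0.1,"rx": 0,"ry": 0,"rz": 0,"claw": 1},
  {"x": 0.3172,"y": -0.3238,"z": 0.1,"rx": 0,"ry": 0,"rz": 0,"claw": 1},
])

```text
time: 2.7
tool_pos: [0.5697, 0.2066, 0.1461]
tool_rot: [3.141, 0.01, 0.224]
contact_force: [-1.8, 0.4, -1.1]
opening: 0.0916
grip_force: 0.0
```

```bash
python3 - <<'E'
from h import *
im,d=read_camera("side"); 
im2,d2=read_camera("top"); cv2.imwrite("pics/app.png",np.hstack([cv2.resize(im[200:320,130:270],(420,360)),cv2.resize(im2[150:250,160:260],(360,360))]))
go(.5737,.209,.081,np.radians(12.8))
E
```

```text
[ 0.0026 -0.0025  0.0937  0.      0.003  -0.    ] t 2.8 pos [0.5724 0.2068 0.1513] rot [3.1415e+00 2.4000e-03 2.2320e-01] F [ 0.28 -0.25  1.01]
```

View pics/app.png

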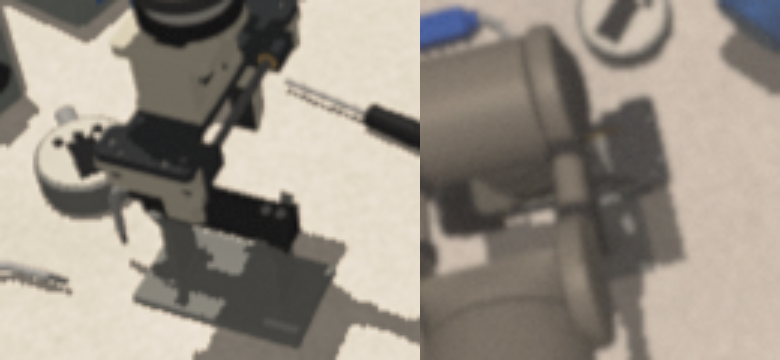

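The fingers straddle the handle mid-way between the forks, at about (165,190) in the crop. Now descend and close.

>>> step_arm([
  {"x": 0.002,"y": -0.0025,"z": 0.03,"rx": 0,"ry": 0,"rz": 0,"claw": 1},
  {"x": 0.002,"y": -0.0025,"z": 0.06,"rx": 0,"ry": 0,"rz": 0,"claw": 1},
  {"x": 0.002,"y": -0.0025,"z": 0.085,"rx": 0,"ry": 0,"rz": 0,"claw": 1},
  {"x": 0.002,"y": -0.0025,"z": 0.0935,"rx": 0,"ry": 0,"rz": 0,"claw": 1},
  {"x": 0.002,"y": -0.0025,"z": 0.0935,"rx": 0,"ry": 0,"rz": 0,"claw": 1},
  {"x": 0.002,"y": -0.0025,"z": 0.0935,"rx": 0,"ry": 0,"rz": 0,"claw": 1},
], squeeze=40)

```text
time: 3.3
tool_pos: [0.575, 0.2093, 0.0834]
tool_rot: [3.142, -0.002, 0.223]
contact_force: [-0.1, -0.4, 0.9]
opening: 0.0919
grip_force: 0.0
```

```bash
python3 -c "
from h import *
go(.5737,.209,.081,np.radians(12.8))"
```

```text
[-0.0018 -0.      0.0031  0.     -0.003  -0.001 ] t 3.3 pos [0.575  0.2093 0.0834] rot [ 3.1416e+00 -2.5000e-03  2.2300e-01] F [-0.14 -0.39  0.9 ]
```

>>> step_arm([
  {"x": 0,"y": 0,"z": 0.002,"rx": 0,"ry": 0,"rz": 0,"claw": 0},
  {"x": 0,"y": 0,"z": 0.002,"rx": 0,"ry": 0,"rz": 0,"claw": -0.3},
  {"x": 0,"y": 0,"z": 0.002,"rx": 0,"ry": 0,"rz": 0,"claw": -0.4},
  {"x": 0,"y": 0,"z": 0.002,"rx": 0,"ry": 0,"rz": 0,"claw": -0.6},
  {"x": 0,"y": 0,"z": 0.002,"rx": 0,"ry": 0,"rz": 0,"claw": -1},
  {"x": 0,"y": 0,"z": 0.002,"rx": 0,"ry": 0,"rz": 0,"claw": -1},
  {"x": 0,"y": 0,"z": 0.002,"rx": 0,"ry": 0,"rz": 0,"claw": -1},
  {"x": 0,"y": 0,"z": 0.002,"rx": 0,"ry": 0,"rz": 0,"claw": -1},
], squeeze=40)

```text
time: 3.97
tool_pos: [0.5739, 0.2093, 0.08]
tool_rot: [3.142, 0.0, 0.223]
contact_force: [0.7, -0.4, 0.2]
opening: 0.0429
grip_force: 0.0
```

```bash
python3 -c "
from h import *
go(.5737,.209,.25,np.radians(12.8))
print(robot.observe()['qpos'])"
```

```text
[-0.0004  0.0003 -0.2266  0.      0.     -0.    ] t 3.97 pos [0.5739 0.2093 0.08  ] rot [3.1415e+00 1.0000e-04 2.2340e-01] F [ 0.66 -0.39  0.22]
[ 2.24281297e-01  6.38227243e-01  1.46034337e+00 -1.06573916e-04
  1.04314615e+00  1.57174797e+00]
```

>>> step_arm([
  {"x": 0,"y": 0,"z": 0,"rx": 0,"ry": 0,"rz": 0,"claw": -1},
  {"x": 0,"y": 0,"z": 0,"rx": 0,"ry": 0,"rz": 0,"claw": -1},
  {"x": 0,"y": 0,"z": 0,"rx": 0,"ry": 0,"rz": 0,"claw": -1},
  {"x": 0,"y": 0,"z": 0,"rx": 0,"ry": 0,"rz": 0,"claw": -1},
  {"x": 0,"y": 0,"z": 0,"rx": 0,"ry": 0,"rz": 0,"claw": -1},
], squeeze=40)

```text
time: 4.38
tool_pos: [0.5739, 0.2092, 0.08]
tool_rot: [3.141, 0.0, 0.223]
contact_force: [0.2, -0.0, 0.7]
opening: 0.0257
grip_force: 40.0
```

>>> step_arm([
  {"x": 0,"y": 0,"z": -0.01,"rx": 0,"ry": 0,"rz": 0,"claw": -1},
  {"x": 0,"y": 0,"z": -0.03,"rx": 0,"ry": 0,"rz": 0,"claw": -1},
  {"x": 0,"y": 0,"z": -0.06,"rx": 0,"ry": 0,"rz": 0,"claw": -1},
  {"x": 0,"y": 0,"z": -0.1,"rx": 0,"ry": 0,"rz": 0,"claw": -1},
  {"x": 0,"y": 0,"z": -0.15,"rx": 0,"ry": 0,"rz": 0,"claw": -1},
  {"x": 0,"y": 0,"z": -0.18,"rx": 0,"ry": 0,"rz": 0,"claw": -1},
  {"x": 0,"y": 0,"z": -0.2,"rx": 0,"ry": 0,"rz": 0,"claw": -1},
  {"x": 0,"y": 0,"z": -0.2,"rx": 0,"ry": 0,"rz": 0,"claw": -1},
], squeeze=55)

```text
time: 5.05
tool_pos: [0.5754, 0.2096, 0.2345]
tool_rot: [3.142, -0.007, 0.223]
contact_force: [1.1, -0.1, -1.1]
opening: 0.0259
grip_force: 55.0
```

>>> step_arm([
  {"x": -0.025,"y": 0.04,"z": 0,"rx": 0,"ry": 0,"rz": 0,"claw": -1},
  {"x": -0.05,"y": 0.08,"z": 0,"rx": 0,"ry": 0,"rz": 0,"claw": -1},
  {"x": -0.08,"y": 0.128,"z": 0,"rx": 0,"ry": 0,"rz": 0,"claw": -1},
  {"x": -0.11,"y": 0.176,"z": 0,"rx": 0,"ry": 0,"rz": 0,"claw": -1},
  {"x": -0.14,"y": 0.224,"z": 0,"rx": 0,"ry": 0,"rz": 0,"claw": -1},
  {"x": -0.17,"y": 0.272,"z": 0,"rx": 0,"ry": 0,"rz": 0,"claw": -1},
  {"x": -0.2,"y": 0.32,"z": 0,"rx": 0,"ry": 0,"rz": 0,"claw": -1},
  {"x": -0.23,"y": 0.368,"z": 0,"rx": 0,"ry": 0,"rz": 0,"claw": -1},
  {"x": -0.26,"y": 0.416,"z": 0,"rx": 0,"ry": 0,"rz": 0,"claw": -1},
  {"x": -0.29,"y": 0.464,"z": 0,"rx": 0,"ry": 0,"rz": 0,"claw": -1},
  {"x": -0.32,"y": 0.512,"z": 0,"rx": 0,"ry": 0,"rz": 0,"claw": -1},
  {"x": -0.335,"y": 0.535,"z": 0,"rx": 0,"ry": 0,"rz": 0,"claw": -1},
])

```text
time: 6.05
tool_pos: [0.4158, -0.2404, 0.229]
tool_rot: [-3.141, 0.002, 0.222]
contact_force: [1.0, 0.2, -2.1]
opening: 0.0255
grip_force: 55.0
```

```bash
python3 -c "
from h import *
go(.4096,-.2617,.137,.2232)
for cam in ['side','top']:
    im,d=read_camera(cam);cv2.imwrite(f'pics/{cam}1.png',im);np.savez(f'{cam}1.npz',im=im,d=d)
    print(cam,[(m['conf'],m['pixel']) for m in nets.landmark_of(cam,'tip')[:3]])
a=cv2.imread('pics/side1.png')[110:240,230:370];b=cv2.imread('pics/top1.png')[150:270,290:400]
cv2.imwrite('pics/c1.png',np.hstack([cv2.resize(a,(400,371)),cv2.resize(b,(340,371))]))
go(.4096,-.2617,.137,.2232)
"
```

```text
[-0.014   0.026   0.1226 -0.001   0.002  -0.002 ] t 6.05 pos [ 0.4158 -0.2404  0.229 ] rot [-3.141e+00  1.800e-03  2.216e-01] F [ 1.04  0.16 -2.13]
side [(0.8, [347.5, 259.6]), (0.75, [163.7, 310.8]), (0.67, [250.9, 371.7])]
top [(0.83, [265.7, 187.1]), (0.71, [315.6, 123.3]), (0.7, [216.3, 340.0])]
[-0.0165  0.0293  0.1226 -0.003   0.002  -0.003 ] t 6.25 pos [ 0.417  -0.2377  0.229 ] rot [-3.1395e+00  1.2000e-03  2.2110e-01] F [ 0.2  -0.28 -1.81]
```

View pics/c1.png

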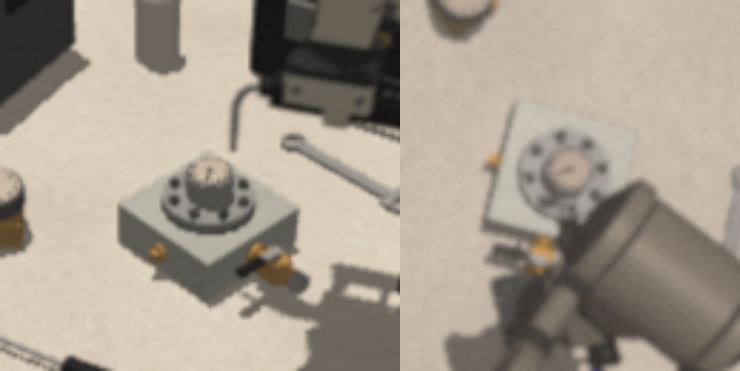

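The nose shows clearly in the side view, its end at about column 311, row 164, and the detector hangs level. I'll check the predicted tip against the pixels.

```bash
cat >> h.py <<'E'
def pr(cam,X):
    p=camera_params(cam); q=np.array(p["R"])@X+np.array(p["t"]); return np.array([q[1]/q[2]*p["fy"]+p["cy"],q[0]/q[2]*p["fx"]+p["cx"]])
E
python3 - <<'E'
from h import *
np.set_printoptions(precision=4,suppress=True)
tcp=np.array([.417,-.2377,.229]); tip=tcp+[.0956,.0218,-.061]
for cam in ["side","top"]:
    print(cam,"pred tip",pr(cam,tip),"jac mm->px",np.round([(pr(cam,tip+e)-pr(cam,tip)) for e in np.eye(3)*.001],3).tolist())
    print(" centre",pr(cam,np.array([.557,-.2552,.056])))
Z=np.load("side1.npz"); g=cv2.cvtColor(Z["im"],cv2.COLOR_BGR2GRAY); d=Z["d"]
print(g[152:172,302:320]); print((d[152:172,302:320]*1000).astype(int))
E
```

```text
side pred tip [163.4847 310.7645] jac mm->px [[-0.109, -0.315], [0.182, -0.167], [-0.289, 0.018]]
 centre [182.1694 302.1455]
top pred tip [215.9416 336.1193] jac mm->px [[-0.319, -0.013], [0.007, -0.32], [-0.036, 0.048]]
 centre [206.4451 342.2473]
[[204 205 206 206 205 207 208 199 165 108  90 145 191 207 208 208 208 207]
 [204 204 206 205 205 207 209 200 166 109  95 145 192 207 209 208 209 208]
 [204 205 207 208 207 207 208 198 164 108  99 151 193 207 209 209 208 209]
 [207 209 211 210 208 206 206 195 159 103 100 156 194 206 208 206 206 208]
 [209 210 211 210 209 205 206 193 154 102 106 159 195 205 206 206 207 208]
 [208 209 209 209 208 208 207 195 155 105 115 168 199 205 205 205 207 208]
 [206 206 208 209 210 210 209 196 156 109 123 179 204 207 206 205 205 206]
 [206 206 209 211 210 210 209 198 159 104 132 186 207 208 208 207 207 206]
 [210 213 213 212 210 208 210 198 159 100 135 187 208 209 210 209 208 207]
 [211 212 213 211 209 209 209 199 158 100 135 187 206 208 210 210 209 209]
 [200 199 207 210 210 209 208 198 163 120 148 195 208 208 208 208 209 210]
 [186 187 196 207 209 212
[... 1851 characters left out ...]
9 1526 1527
  1527 1527 1533 1528]
 [1358 1353 1355 1352 1354 1436 1526 1520 1518 1521 1522 1520 1526 1516
  1522 1524 1526 1521]
 [1348 1354 1356 1351 1347 1354 1350 1519 1517 1522 1520 1519 1523 1518
  1516 1520 1523 1515]
 [1345 1346 1347 1349 1348 1348 1344 1346 1354 1516 1520 1509 1514 1520
  1512 1514 1508 1511]
 [1345 1341 1339 1341 1343 1344 1345 1347 1345 1414 1418 1505 1508 1515
  1507 1512 1513 1509]
 [1336 1337 1338 1341 1341 1341 1338 1340 1336 1343 1418 1411 1504 1507
  1501 1505 1504 1499]
 [1336 1336 1336 1336 1337 1338 1331 1335 1339 1340 1387 1410 1413 1412
  1503 1494 1501 1500]
 [1331 1331 1332 1331 1334 1336 1334 1338 1331 1336 1384 1384 1380 1404
  1406 1496 1505 1494]]
```

```bash
python3 -c "
from h import *
go(.4029,-.2597,.126,.2232)"
```

```text
[-0.0246  0.0247  0.1373 -0.003   0.002  -0.003 ] t 6.25 pos [ 0.417  -0.2377  0.229 ] rot [-3.1395e+00  1.2000e-03  2.2110e-01] F [ 0.2  -0.28 -1.81]
```

>>> step_arm([
  {"x": -0.015,"y": 0.015,"z": 0.01,"rx": 0,"ry": 0,"rz": 0,"claw": -1},
  {"x": -0.0246,"y": 0.0247,"z": 0.03,"rx": 0,"ry": 0,"rz": 0,"claw": -1},
  {"x": -0.0246,"y": 0.0247,"z": 0.06,"rx": 0,"ry": 0,"rz": 0,"claw": -1},
  {"x": -0.0246,"y": 0.0247,"z": 0.09,"rx": 0,"ry": 0,"rz": 0,"claw": -1},
  {"x": -0.0246,"y": 0.0247,"z": 0.11,"rx": 0,"ry": 0,"rz": 0,"claw": -1},
  {"x": -0.0246,"y": 0.0247,"z": 0.125,"rx": 0,"ry": 0,"rz": 0,"claw": -1},
  {"x": -0.0246,"y": 0.0247,"z": 0.133,"rx": 0,"ry": 0,"rz": 0,"claw": -1},
  {"x": -0.0246,"y": 0.0247,"z": 0.1373,"rx": 0,"ry": 0,"rz": 0,"claw": -1},
  {"x": -0.0246,"y": 0.0247,"z": 0.1373,"rx": 0,"ry": 0,"rz": 0,"claw": -1},
])

```text
time: 7.0
tool_pos: [0.4041, -0.2589, 0.1267]
tool_rot: [-3.141, 0.001, 0.225]
contact_force: [-0.3, -0.8, -1.7]
opening: 0.0263
grip_force: 55.0
```

```bash
cat >> h.py <<'E'
def st(n=4,show=True):
    F=[];P=[];R=[]
    for _ in range(n):
        r=read_camera("side"); o=robot.observe(); F.append(np.r_[o["contact_force"],o["torque"]]); P.append(o["tool_pos"]); R.append(o["tool_rot"])
    print("t",round(o["time"],2),"P",np.round(np.mean(P,0)*1000,2),"sd",np.round(np.std(P,0)*1000,2),"rot",np.round(R[-1],4),"F",np.round(np.mean(F,0),2),"sd",np.round(np.std(F,0),2))
    return r
E
python3 -c "
from h import *
im,d=st(4);cv2.imwrite('pics/side2.png',im);np.savez('side2.npz',im=im,d=d)
cv2.imwrite('pics/c2.png',cv2.resize(im[140:220,260:360],(800,600),interpolation=cv2.INTER_CUBIC))"
```

```text
t 7.2 P [ 404.38 -259.71  127.65] sd [0.06 0.24 0.21] rot [ 3.1403e+00 -9.0000e-04  2.2370e-01] F [-0.08 -0.19 -2.34 -0.    0.03 -0.  ] sd [0.78 0.49 0.19 0.04 0.03 0.03]
```

View pics/c2.png

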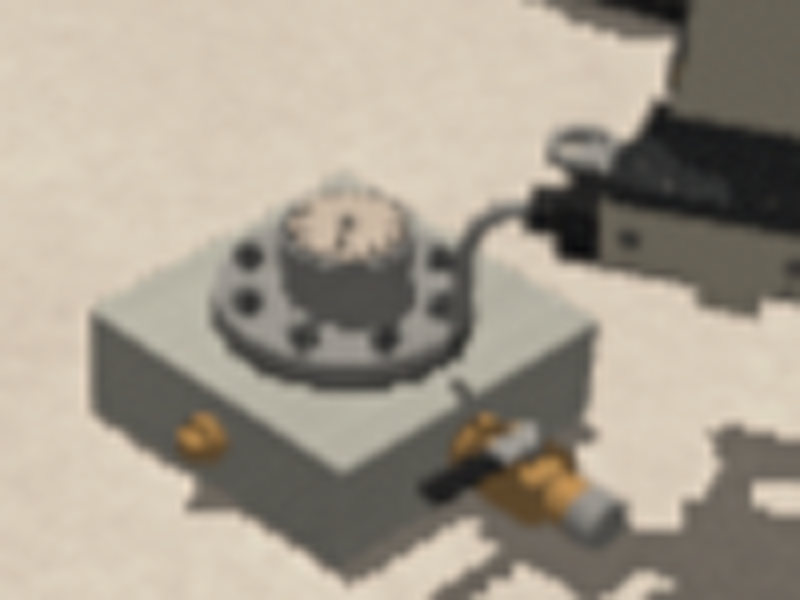

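Nose end at about (463,338) in the crop, over the bare block top beside the rim near the inlet, with clearance. I'll feel gently for the block top.

>>> step_arm([
  {"x": 0,"y": 0,"z": 0.005,"rx": 0,"ry": 0,"rz": 0,"claw": -1},
  {"x": 0,"y": 0,"z": 0.009,"rx": 0,"ry": 0,"rz": 0,"claw": -1},
  {"x": 0,"y": 0,"z": 0.01,"rx": 0,"ry": 0,"rz": 0,"claw": -1},
])

```text
time: 7.45
tool_pos: [0.4037, -0.2597, 0.1192]
tool_rot: [-3.141, 0.0, 0.223]
contact_force: [-0.1, 0.1, -2.8]
opening: 0.0256
grip_force: 55.0
```

```bash
python3 -c "
from h import *
st(4)"
```

```text
t 7.65 P [ 403.79 -259.79  119.43] sd [0.1  0.08 0.15] rot [3.1415e+00 1.0000e-04 2.2330e-01] F [-0.31  0.43 -2.48 -0.01 -0.   -0.  ] sd [0.41 0.46 0.43 0.01 0.01 0.02]
```

>>> step_arm([
  {"x": 0,"y": 0,"z": 0.001,"rx": 0,"ry": 0,"rz": 0,"claw": -1},
])

```text
time: 7.73
tool_pos: [0.404, -0.26, 0.119]
tool_rot: [3.141, -0.0, 0.223]
contact_force: [-0.6, -0.3, -2.5]
opening: 0.0259
grip_force: 55.0
```

```bash
python3 -c "
from h import *
st(3)"
```

```text
t 7.88 P [ 403.93 -259.87  118.85] sd [0.01 0.01 0.03] rot [ 3.1415 -0.      0.2234] F [-0.31  0.13 -2.03 -0.02  0.   -0.  ] sd [0.44 0.25 0.28 0.01 0.04 0.02]
```

>>> step_arm([
  {"x": 0,"y": 0,"z": 0.001,"rx": 0,"ry": 0,"rz": 0,"claw": -1},
  {"x": 0,"y": 0,"z": 0.001,"rx": 0,"ry": 0,"rz": 0,"claw": -1},
])

```text
time: 8.05
tool_pos: [0.4039, -0.2598, 0.118]
tool_rot: [-3.142, 0.0, 0.223]
contact_force: [0.1, -0.7, -3.0]
opening: 0.0257
grip_force: 55.0
```

```bash
python3 -c "
from h import *
st(3)"
```

```text
t 8.2 P [ 403.91 -259.83  118.1 ] sd [0.01 0.01 0.02] rot [3.1415 0.     0.2234] F [-0.03  0.36 -2.5  -0.01  0.04  0.01] sd [0.15 0.19 0.3  0.02 0.03 0.03]
```

>>> step_arm([
  {"x": 0,"y": 0,"z": 0.0007,"rx": 0,"ry": 0,"rz": 0,"claw": -1},
  {"x": 0,"y": 0,"z": 0.0007,"rx": 0,"ry": 0,"rz": 0,"claw": -1},
])

```text
time: 8.37
tool_pos: [0.4039, -0.2598, 0.1175]
tool_rot: [-3.142, 0.0, 0.223]
contact_force: [-0.9, -0.2, -2.5]
opening: 0.0258
grip_force: 55.0
```

```bash
python3 -c "
from h import *
st(3)"
```

```text
t 8.52 P [ 403.91 -259.81  117.56] sd [0.02 0.02 0.03] rot [3.1415 0.     0.2234] F [ 0.18  0.23 -2.12  0.02  0.02 -0.01] sd [0.19 0.53 0.54 0.01 0.02 0.03]
```

>>> step_arm([
  {"x": 0,"y": 0,"z": 0.0005,"rx": 0,"ry": 0,"rz": 0,"claw": -1},
  {"x": 0,"y": 0,"z": 0.0005,"rx": 0,"ry": 0,"rz": 0,"claw": -1},
])

```text
time: 8.68
tool_pos: [0.4039, -0.2598, 0.1172]
tool_rot: [3.142, 0.0, 0.223]
contact_force: [-0.1, 0.4, -2.0]
opening: 0.0254
grip_force: 55.0
```

```bash
python3 -c "
from h import *
st(3)"
```

```text
t 8.83 P [ 403.91 -259.84  117.2 ] sd [0.01 0.01 0.01] rot [3.1415 0.     0.2234] F [ 0.36 -0.11 -1.76  0.01  0.01  0.01] sd [0.56 0.18 0.28 0.02 0.05 0.03]
```

>>> step_arm([
  {"x": 0,"y": 0,"z": 0.0005,"rx": 0,"ry": 0,"rz": 0,"claw": -1},
  {"x": 0,"y": 0,"z": 0.0005,"rx": 0,"ry": 0,"rz": 0,"claw": -1},
])

```text
time: 9.0
tool_pos: [0.404, -0.2599, 0.1168]
tool_rot: [3.141, -0.0, 0.223]
contact_force: [-0.7, -0.8, -1.4]
opening: 0.0256
grip_force: 55.0
```

```bash
python3 -c "
from h import *
st(3)"
```

```text
t 9.15 P [ 403.94 -259.86  116.86] sd [0.01 0.01 0.  ] rot [ 3.1415 -0.      0.2233] F [ 0.26 -0.54 -1.89  0.01  0.    0.02] sd [0.19 0.25 0.25 0.02 0.02 0.02]
```

>>> step_arm([
  {"x": 0,"y": 0,"z": 0.0005,"rx": 0,"ry": 0,"rz": 0,"claw": -1},
  {"x": 0,"y": 0,"z": 0.0005,"rx": 0,"ry": 0,"rz": 0,"claw": -1},
])

```text
time: 9.32
tool_pos: [0.404, -0.2599, 0.1165]
tool_rot: [3.141, -0.0, 0.223]
contact_force: [0.8, 0.1, -0.1]
opening: 0.0256
grip_force: 55.0
```

```bash
python3 -c "
from h import *
st(3)"
```

```text
t 9.47 P [ 403.96 -259.91  116.57] sd [0.01 0.   0.  ] rot [ 3.1413e+00 -1.0000e-04  2.2340e-01] F [-0.48  0.08 -0.95  0.01  0.02 -0.02] sd [0.13 0.36 0.25 0.03 0.01 0.01]
```

Contact with the block top shows at TCP z ≈ 116.8 mm (about 1 N), and I predicted 117.0. I'll back off 3 mm and feel the rim from four sides.

>>> step_arm([
  {"x": 0,"y": 0,"z": -0.0045,"rx": 0,"ry": 0,"rz": 0,"claw": -1},
  {"x": -0.0065,"y": 0.02,"z": -0.0045,"rx": 0,"ry": 0,"rz": 0,"claw": -1},
  {"x": -0.013,"y": 0.039,"z": -0.0045,"rx": 0,"ry": 0,"rz": 0,"claw": -1},
  {"x": -0.009,"y": 0.039,"z": -0.0045,"rx": 0,"ry": 0,"rz": 0,"claw": -1},
  {"x": -0.0045,"y": 0.039,"z": -0.0045,"rx": 0,"ry": 0,"rz": 0,"claw": -1},
  {"x": -0.0045,"y": 0.039,"z": -0.0045,"rx": 0,"ry": 0,"rz": 0,"claw": -1},
  {"x": -0.0045,"y": 0.039,"z": -0.0045,"rx": 0,"ry": 0,"rz": 0,"claw": -1},
])

```text
time: 10.05
tool_pos: [0.4071, -0.2886, 0.1197]
tool_rot: [-3.141, 0.0, 0.224]
contact_force: [-0.2, 0.4, -3.0]
opening: 0.0254
grip_force: 55.0
```

```bash
cat >> h.py <<'E'
def sr(n=3):
    "settled state in the fixed handle frame (u along handle, v = tool y), mm"
    u=np.array([np.cos(.2233),np.sin(.2233)]); v=np.array([u[1],-u[0]]); C=np.array([.557,-.2552]); F=[];P=[]
    for _ in range(n):
        read_camera("side"); o=robot.observe(); F.append(o["contact_force"]); P.append(o["tool_pos"])
    F=np.mean(F,0);p=np.mean(P,0); d=p[:2]+.098*u-C
    print("t",round(o["time"],2),"tip rel est. centre u,v",np.round([d@u*1000,d@v*1000],2),"z",round(p[2]*1000,2),"yaw",round(o["tool_rot"][2],4),"Fu,Fv,Fz",np.round([F[:2]@u,F[:2]@v,F[2]],2),"T",np.round(o["torque"],2))
E
python3 -c "
from h import *
sr(4)"
```

```text
t 10.25 tip rel est. centre u,v [-55.62  -0.58] z 119.76 yaw 0.2239 Fu,Fv,Fz [ 0.65 -0.01 -2.36] T [ 0.01 -0.01  0.02]
```

Now small probing steps along tool +x.

>>> step_arm([
  {"x": 0.001,"y": 0,"z": 0,"rx": 0,"ry": 0,"rz": 0,"claw": -1},
  {"x": 0.001,"y": 0,"z": 0,"rx": 0,"ry": 0,"rz": 0,"claw": -1},
])

```text
time: 10.42
tool_pos: [0.408, -0.2888, 0.1199]
tool_rot: [3.141, -0.0, 0.224]
contact_force: [0.9, -0.8, -2.6]
opening: 0.0259
grip_force: 55.0
```

```bash
python3 -c "
from h import *
sr(3)"
```

```text
t 10.57 tip rel est. centre u,v [-54.87  -0.19] z 119.88 yaw 0.2235 Fu,Fv,Fz [ 0.02  0.2  -2.24] T [ 0.07 -0.02  0.  ]
```

>>> step_arm([
  {"x": 0.0007,"y": 0,"z": 0,"rx": 0,"ry": 0,"rz": 0,"claw": -1},
  {"x": 0.0007,"y": 0,"z": 0,"rx": 0,"ry": 0,"rz": 0,"claw": -1},
])

```text
time: 10.73
tool_pos: [0.4084, -0.2888, 0.1199]
tool_rot: [3.141, -0.0, 0.223]
contact_force: [0.5, -0.2, -2.2]
opening: 0.0253
grip_force: 55.0
```

```bash
python3 -c "
from h import *
sr(3)"
```

```text
t 10.88 tip rel est. centre u,v [-54.38  -0.12] z 119.85 yaw 0.2234 Fu,Fv,Fz [-0.18 -0.07 -2.18] T [-0.01  0.06  0.04]
```

>>> step_arm([
  {"x": 0.0007,"y": 0,"z": 0,"rx": 0,"ry": 0,"rz": 0,"claw": -1},
  {"x": 0.0007,"y": 0,"z": 0,"rx": 0,"ry": 0,"rz": 0,"claw": -1},
])

```text
time: 11.05
tool_pos: [0.4089, -0.2887, 0.1198]
tool_rot: [3.142, -0.0, 0.223]
contact_force: [1.1, -0.7, -2.8]
opening: 0.0257
grip_force: 55.0
```

```bash
python3 -c "
from h import *
sr(3)"
```

```text
t 11.2 tip rel est. centre u,v [-53.85  -0.11] z 119.85 yaw 0.2234 Fu,Fv,Fz [ 0.27  0.01 -2.19] T [0.02 0.03 0.02]
```

>>> step_arm([
  {"x": 0.0007,"y": 0,"z": 0,"rx": 0,"ry": 0,"rz": 0,"claw": -1},
  {"x": 0.0007,"y": 0,"z": 0,"rx": 0,"ry": 0,"rz": 0,"claw": -1},
])

```text
time: 11.37
tool_pos: [0.4095, -0.2886, 0.1199]
tool_rot: [3.141, -0.0, 0.223]
contact_force: [0.2, -0.1, -2.1]
opening: 0.0257
grip_force: 55.0
```

```bash
python3 -c "
from h import *
sr(3)"
```

```text
t 11.52 tip rel est. centre u,v [-53.32  -0.12] z 119.86 yaw 0.2234 Fu,Fv,Fz [ 0.48 -0.05 -2.43] T [-0.04 -0.01  0.09]
```

>>> step_arm([
  {"x": 0.0007,"y": 0,"z": 0,"rx": 0,"ry": 0,"rz": 0,"claw": -1},
  {"x": 0.0007,"y": 0,"z": 0,"rx": 0,"ry": 0,"rz": 0,"claw": -1},
])

```text
time: 11.68
tool_pos: [0.4099, -0.2885, 0.1198]
tool_rot: [3.142, 0.0, 0.223]
contact_force: [-0.1, -0.0, -2.9]
opening: 0.0257
grip_force: 55.0
```

```bash
python3 -c "
from h import *
sr(3)"
```

```text
t 11.83 tip rel est. centre u,v [-52.8   -0.12] z 119.85 yaw 0.2234 Fu,Fv,Fz [-0.   -0.09 -2.01] T [-0.01  0.    0.01]
```

>>> step_arm([
  {"x": 0.0005,"y": 0,"z": 0,"rx": 0,"ry": 0,"rz": 0,"claw": -1},
  {"x": 0.0005,"y": 0,"z": 0,"rx": 0,"ry": 0,"rz": 0,"claw": -1},
])

```text
time: 12.0
tool_pos: [0.4101, -0.2885, 0.1199]
tool_rot: [3.142, 0.0, 0.223]
contact_force: [-2.4, -0.1, -1.5]
opening: 0.0258
grip_force: 55.0
```

```bash
python3 -c "
from h import *
sr(3)"
```

```text
t 12.15 tip rel est. centre u,v [-52.64  -0.13] z 119.86 yaw 0.2234 Fu,Fv,Fz [-1.24 -0.36 -1.41] T [-0.06  0.27  0.01]
```

Rim contact at u ≈ -52.75 (expected -53), so the estimate is good to 0.3 mm along the handle. Next I'll feel the two sides across it.

>>> step_arm([
  {"x": -0.0107,"y": 0,"z": 0,"rx": 0,"ry": 0,"rz": 0,"claw": -1},
  {"x": -0.007,"y": -0.025,"z": 0,"rx": 0,"ry": 0,"rz": 0,"claw": -1},
  {"x": -0.004,"y": -0.05,"z": 0,"rx": 0,"ry": 0,"rz": 0,"claw": -1},
  {"x": 0.0168,"y": -0.0733,"z": 0,"rx": 0,"ry": 0,"rz": 0,"claw": -1},
  {"x": 0.045,"y": -0.0773,"z": 0,"rx": 0,"ry": 0,"rz": 0,"claw": -1},
  {"x": 0.07,"y": -0.0773,"z": 0,"rx": 0,"ry": 0,"rz": 0,"claw": -1},
  {"x": 0.0702,"y": -0.0747,"z": 0,"rx": 0,"ry": 0,"rz": 0,"claw": -1},
  {"x": 0.0702,"y": -0.0747,"z": 0,"rx": 0,"ry": 0,"rz": 0,"claw": -1},
  {"x": 0.0702,"y": -0.0735,"z": 0,"rx": 0,"ry": 0,"rz": 0,"claw": -1},
  {"x": 0.0702,"y": -0.0735,"z": 0,"rx": 0,"ry": 0,"rz": 0,"claw": -1},
  {"x": 0.0702,"y": -0.0727,"z": 0,"rx": 0,"ry": 0,"rz": 0,"claw": -1},
  {"x": 0.0702,"y": -0.0727,"z": 0,"rx": 0,"ry": 0,"rz": 0,"claw": -1},
])

```text
time: 13.15
tool_pos: [0.449, -0.2239, 0.1199]
tool_rot: [3.142, 0.0, 0.223]
contact_force: [-0.2, 0.3, -2.5]
opening: 0.0255
grip_force: 55.0
```

```bash
python3 -c "
from h import *
sr(3)"
```

```text
t 13.3 tip rel est. centre u,v [ -0.15 -54.5 ] z 119.89 yaw 0.2229 Fu,Fv,Fz [ 0.16  0.17 -2.55] T [-0.    0.   -0.02]
```

>>> step_arm([
  {"x": 0,"y": 0.0007,"z": 0,"rx": 0,"ry": 0,"rz": 0,"claw": -1},
  {"x": 0,"y": 0.0007,"z": 0,"rx": 0,"ry": 0,"rz": 0,"claw": -1},
])

```text
time: 13.47
tool_pos: [0.4496, -0.2242, 0.1199]
tool_rot: [3.141, -0.0, 0.223]
contact_force: [0.4, -0.3, -2.5]
opening: 0.0255
grip_force: 55.0
```

```bash
python3 -c "
from h import *
sr(3)"
```

```text
t 13.62 tip rel est. centre u,v [  0.18 -54.11] z 119.84 yaw 0.2234 Fu,Fv,Fz [ 0.29 -0.03 -2.66] T [-0.02  0.   -0.03]
```

>>> step_arm([
  {"x": 0,"y": 0.0007,"z": 0,"rx": 0,"ry": 0,"rz": 0,"claw": -1},
  {"x": 0,"y": 0.0007,"z": 0,"rx": 0,"ry": 0,"rz": 0,"claw": -1},
])

```text
time: 13.78
tool_pos: [0.4498, -0.2246, 0.1198]
tool_rot: [3.141, 0.0, 0.223]
contact_force: [0.1, -0.1, -1.9]
opening: 0.0259
grip_force: 55.0
```

```bash
python3 -c "
from h import *
sr(3)"
```

```text
t 13.93 tip rel est. centre u,v [  0.21 -53.6 ] z 119.83 yaw 0.2234 Fu,Fv,Fz [ 0.02  0.3  -2.24] T [-0.08  0.02 -0.01]
```

>>> step_arm([
  {"x": 0,"y": 0.0007,"z": 0,"rx": 0,"ry": 0,"rz": 0,"claw": -1},
  {"x": 0,"y": 0.0007,"z": 0,"rx": 0,"ry": 0,"rz": 0,"claw": -1},
])

```text
time: 14.1
tool_pos: [0.4499, -0.2252, 0.1199]
tool_rot: [3.141, -0.0, 0.223]
contact_force: [0.3, 1.1, -1.8]
opening: 0.0255
grip_force: 55.0
```

```bash
python3 -c "
from h import *
sr(3)"
```

```text
t 14.25 tip rel est. centre u,v [  0.2  -53.06] z 119.84 yaw 0.2234 Fu,Fv,Fz [-0.07 -0.38 -1.53] T [0.05 0.03 0.03]
```

>>> step_arm([
  {"x": 0,"y": 0.0007,"z": 0,"rx": 0,"ry": 0,"rz": 0,"claw": -1},
  {"x": 0,"y": 0.0007,"z": 0,"rx": 0,"ry": 0,"rz": 0,"claw": -1},
])

```text
time: 14.42
tool_pos: [0.45, -0.2257, 0.1198]
tool_rot: [3.141, -0.0, 0.223]
contact_force: [0.6, 0.1, -2.1]
opening: 0.0257
grip_force: 55.0
```

```bash
python3 -c "
from h import *
sr(3)"
```

```text
t 14.57 tip rel est. centre u,v [  0.2  -52.53] z 119.84 yaw 0.2233 Fu,Fv,Fz [ 0.07  0.17 -2.01] T [ 0.02  0.04 -0.02]
```

>>> step_arm([
  {"x": 0,"y": 0.0007,"z": 0,"rx": 0,"ry": 0,"rz": 0,"claw": -1},
  {"x": 0,"y": 0.0007,"z": 0,"rx": 0,"ry": 0,"rz": 0,"claw": -1},
])

```text
time: 14.73
tool_pos: [0.4501, -0.2262, 0.1199]
tool_rot: [3.141, -0.0, 0.223]
contact_force: [-0.4, -0.3, -3.1]
opening: 0.0256
grip_force: 55.0
```

```bash
python3 -c "
from h import *
sr(3)"
```

```text
t 14.88 tip rel est. centre u,v [  0.2 -52. ] z 119.84 yaw 0.2233 Fu,Fv,Fz [-0.14 -0.27 -2.32] T [ 0.01  0.03 -0.03]
```

Still free at v = -52.0. Continue.

>>> step_arm([
  {"x": 0,"y": 0.0007,"z": 0,"rx": 0,"ry": 0,"rz": 0,"claw": -1},
  {"x": 0,"y": 0.0007,"z": 0,"rx": 0,"ry": 0,"rz": 0,"claw": -1},
])

```text
time: 15.05
tool_pos: [0.4502, -0.2265, 0.1198]
tool_rot: [-3.141, 0.0, 0.223]
contact_force: [-0.5, 1.0, -2.4]
opening: 0.0256
grip_force: 55.0
```

```bash
python3 -c "
from h import *
sr(3)"
```

```text
t 15.2 tip rel est. centre u,v [  0.17 -51.65] z 119.8 yaw 0.2235 Fu,Fv,Fz [-0.11 -1.32 -1.77] T [0.18 0.06 0.08]
```

>>> step_arm([
  {"x": 0,"y": 0.0005,"z": 0,"rx": 0,"ry": 0,"rz": 0,"claw": -1},
  {"x": 0,"y": 0.0005,"z": 0,"rx": 0,"ry": 0,"rz": 0,"claw": -1},
])

```text
time: 15.37
tool_pos: [0.4502, -0.2267, 0.1198]
tool_rot: [-3.141, 0.0, 0.224]
contact_force: [-1.2, 1.1, -1.3]
opening: 0.0256
grip_force: 55.0
```

```bash
python3 -c "
from h import *
sr(3)"
```

```text
t 15.52 tip rel est. centre u,v [  0.15 -51.39] z 119.79 yaw 0.2235 Fu,Fv,Fz [-0.3 -1.9 -2.3] T [0.47 0.07 0.14]
```

>>> step_arm([
  {"x": 0,"y": 0.0005,"z": 0,"rx": 0,"ry": 0,"rz": 0,"claw": -1},
  {"x": 0,"y": 0.0005,"z": 0,"rx": 0,"ry": 0,"rz": 0,"claw": -1},
])

```text
time: 15.68
tool_pos: [0.4502, -0.227, 0.1197]
tool_rot: [-3.141, 0.0, 0.224]
contact_force: [-0.9, 2.7, -0.7]
opening: 0.026
grip_force: 55.0
```

```bash
python3 -c "
from h import *
sr(3)"
```

```text
t 15.83 tip rel est. centre u,v [  0.11 -51.12] z 119.73 yaw 0.2236 Fu,Fv,Fz [-0.47 -3.45 -2.21] T [0.83 0.05 0.37]
```

Contact at v ≈ -51.85. Now the opposite side.

>>> step_arm([
  {"x": 0,"y": -0.0097,"z": 0,"rx": 0,"ry": 0,"rz": 0,"claw": -1},
  {"x": -0.03,"y": -0.0085,"z": 0,"rx": 0,"ry": 0,"rz": 0,"claw": -1},
  {"x": -0.056,"y": -0.007,"z": 0,"rx": 0,"ry": 0,"rz": 0,"claw": -1},
  {"x": -0.08,"y": 0.021,"z": 0,"rx": 0,"ry": 0,"rz": 0,"claw": -1},
  {"x": -0.083,"y": 0.0676,"z": 0,"rx": 0,"ry": 0,"rz": 0,"claw": -1},
  {"x": -0.0776,"y": 0.1156,"z": 0,"rx": 0,"ry": 0,"rz": 0,"claw": -1},
  {"x": -0.0536,"y": 0.142,"z": 0,"rx": 0,"ry": 0,"rz": 0,"claw": -1},
  {"x": -0.025,"y": 0.1476,"z": 0,"rx": 0,"ry": 0,"rz": 0,"claw": -1},
  {"x": 0,"y": 0.1476,"z": 0,"rx": 0,"ry": 0,"rz": 0,"claw": -1},
  {"x": 0,"y": 0.1436,"z": 0,"rx": 0,"ry": 0,"rz": 0,"claw": -1},
  {"x": 0,"y": 0.1425,"z": 0,"rx": 0,"ry": 0,"rz": 0,"claw": -1},
  {"x": 0,"y": 0.1417,"z": 0,"rx": 0,"ry": 0,"rz": 0,"claw": -1},
])

```text
time: 16.83
tool_pos: [0.4734, -0.3306, 0.1197]
tool_rot: [3.141, 0.001, 0.224]
contact_force: [0.5, 0.9, -1.7]
opening: 0.0256
grip_force: 55.0
```

```bash
python3 -c "
from h import *
sr(4)"
```

```text
t 17.03 tip rel est. centre u,v [-0.37 55.35] z 119.99 yaw 0.2228 Fu,Fv,Fz [ 0.33  0.11 -2.47] T [-0.05  0.06 -0.01]
```

>>> step_arm([
  {"x": 0,"y": -0.0007,"z": 0,"rx": 0,"ry": 0,"rz": 0,"claw": -1},
  {"x": 0,"y": -0.0007,"z": 0,"rx": 0,"ry": 0,"rz": 0,"claw": -1},
])

```text
time: 17.2
tool_pos: [0.4736, -0.3306, 0.12]
tool_rot: [3.141, -0.0, 0.223]
contact_force: [0.4, -0.7, -2.1]
opening: 0.0253
grip_force: 55.0
```

```bash
python3 -c "
from h import *
sr(3)"
```

```text
t 17.35 tip rel est. centre u,v [4.000e-02 5.507e+01] z 119.94 yaw 0.2232 Fu,Fv,Fz [-0.04  0.44 -2.48] T [-0.04  0.06 -0.03]
```

>>> step_arm([
  {"x": 0,"y": -0.0007,"z": 0,"rx": 0,"ry": 0,"rz": 0,"claw": -1},
  {"x": 0,"y": -0.0007,"z": 0,"rx": 0,"ry": 0,"rz": 0,"claw": -1},
])

```text
time: 17.52
tool_pos: [0.4737, -0.3299, 0.1199]
tool_rot: [3.142, 0.0, 0.223]
contact_force: [1.2, -0.7, -2.3]
opening: 0.0257
grip_force: 55.0
```

```bash
python3 -c "
from h import *
sr(3)"
```

```text
t 17.67 tip rel est. centre u,v [ 0.22 54.45] z 119.83 yaw 0.2234 Fu,Fv,Fz [-0.16  0.56 -2.49] T [-0.01 -0.03  0.04]
```

>>> step_arm([
  {"x": 0,"y": -0.0007,"z": 0,"rx": 0,"ry": 0,"rz": 0,"claw": -1},
  {"x": 0,"y": -0.0007,"z": 0,"rx": 0,"ry": 0,"rz": 0,"claw": -1},
])

```text
time: 17.83
tool_pos: [0.4736, -0.3295, 0.1199]
tool_rot: [3.141, -0.0, 0.223]
contact_force: [-0.0, -0.6, -2.4]
opening: 0.0258
grip_force: 55.0
```

```bash
python3 -c "
from h import *
sr(3)"
```

```text
t 17.98 tip rel est. centre u,v [ 0.23 54.03] z 119.87 yaw 0.2233 Fu,Fv,Fz [ 0.67  0.62 -2.82] T [-0.13 -0.   -0.11]
```

Contacts at v = -51.85 and +54.1 put the centre at (u,v) = (0.25, 1.12) with contact radius 53.0, as expected. I'll go to the start, outside the joint at the inlet side.

>>> step_arm([
  {"x": 0,"y": 0.0094,"z": 0,"rx": 0,"ry": 0,"rz": 0,"claw": -1},
  {"x": -0.027,"y": 0.007,"z": 0,"rx": 0,"ry": 0,"rz": 0,"claw": -1},
  {"x": -0.0536,"y": 0.0041,"z": 0,"rx": 0,"ry": 0,"rz": 0,"claw": -1},
  {"x": -0.0776,"y": -0.0239,"z": 0,"rx": 0,"ry": 0,"rz": 0,"claw": -1},
  {"x": -0.0843,"y": -0.0719,"z": 0,"rx": 0,"ry": 0,"rz": 0,"claw": -1},
  {"x": -0.08,"y": -0.09,"z": 0,"rx": 0,"ry": 0,"rz": 0,"claw": -1},
  {"x": -0.073,"y": -0.1092,"z": 0,"rx": 0,"ry": 0,"rz": 0,"claw": -1},
  {"x": -0.0696,"y": -0.1075,"z": 0.001,"rx": 0,"ry": 0,"rz": 0,"claw": -1},
  {"x": -0.0696,"y": -0.1075,"z": 0.002,"rx": 0,"ry": 0,"rz": 0,"claw": -1},
  {"x": -0.0696,"y": -0.1075,"z": 0.0027,"rx": 0,"ry": 0,"rz": 0,"claw": -1},
  {"x": -0.0696,"y": -0.1075,"z": 0.0027,"rx": 0,"ry": 0,"rz": 0,"claw": -1},
  {"x": -0.0696,"y": -0.1075,"z": 0.0027,"rx": 0,"ry": 0,"rz": 0,"claw": -1},
])

```text
time: 18.98
tool_pos: [0.4049, -0.2631, 0.1176]
tool_rot: [3.141, 0.0, 0.223]
contact_force: [-0.1, -1.1, -1.8]
opening: 0.0257
grip_force: 55.0
```

```bash
python3 - <<'E'
from h import *
sr(4)
sr(2)
r=53.9
a=np.radians(-152+np.arange(0,169)*364/168)
X=np.round(np.c_[r*np.cos(a)+.25,r*np.sin(a)+1.12]/750,4)
for k in range(14):
    s=X[12*k]
    print(k,"; ".join(f"{q[0]:.4f},{q[1]:.4f}" for q in X[12*k+1:12*k+13]-s))
print("start",X[0]*750)
E
```

```text
t 19.18 tip rel est. centre u,v [-52.13 -26.23] z 117.69 yaw 0.2229 Fu,Fv,Fz [-0.02  0.34 -1.77] T [0.   0.02 0.03]
t 19.28 tip rel est. centre u,v [-52.1  -26.49] z 117.78 yaw 0.2232 Fu,Fv,Fz [-0.22 -0.36 -2.3 ] T [ 0.01 -0.02 -0.02]
0 0.0013,-0.0024; 0.0027,-0.0047; 0.0042,-0.0070; 0.0058,-0.0092; 0.0075,-0.0114; 0.0092,-0.0135; 0.0110,-0.0155; 0.0129,-0.0174; 0.0149,-0.0193; 0.0169,-0.0211; 0.0190,-0.0228; 0.0212,-0.0244
1 0.0022,-0.0016; 0.0045,-0.0031; 0.0068,-0.0045; 0.0092,-0.0057; 0.0117,-0.0070; 0.0142,-0.0081; 0.0167,-0.0091; 0.0192,-0.0100; 0.0218,-0.0108; 0.0244,-0.0115; 0.0271,-0.0122; 0.0298,-0.0127
2 0.0026,-0.0004; 0.0053,-0.0007; 0.0080,-0.0009; 0.0108,-0.0011; 0.0135,-0.0011; 0.0162,-0.0010; 0.0189,-0.0008; 0.0216,-0.0005; 0.0243,-0.0001; 0.0270,0.0004; 0.0296,0.0010; 0.0322,0.0017
3 0.0026,0.0008; 0.0052,0.0017; 0.0077,0.0027; 0.0102,0.0038; 0.0127,0.0050; 0.0151,0.0062; 0.0174,0.0076; 0.0197,0.0090; 0.0220,0.0106; 0.0241,0.0122; 0.0263,0.0139; 0.0283,0.0157
4 0.0020,0.0018; 0.0039,0.0038; 0.0058,0.0058; 0.0075,0.0078; 0.0092,0.0100; 0.0108,0.0122; 0.0123,0.0144; 0
[... 1166 characters left out ...]
97; -0.0215,-0.0113; -0.0236,-0.0130; -0.0257,-0.0148; -0.0277,-0.0166
11 -0.0019,-0.0019; -0.0038,-0.0039; -0.0055,-0.0060; -0.0072,-0.0081; -0.0088,-0.0103; -0.0103,-0.0126; -0.0118,-0.0149; -0.0131,-0.0172; -0.0144,-0.0196; -0.0155,-0.0221; -0.0166,-0.0246; -0.0176,-0.0271
12 -0.0009,-0.0026; -0.0017,-0.0052; -0.0023,-0.0078; -0.0029,-0.0105; -0.0034,-0.0132; -0.0038,-0.0158; -0.0041,-0.0186; -0.0043,-0.0213; -0.0043,-0.0240; -0.0043,-0.0267; -0.0042,-0.0294; -0.0039,-0.0321
13 0.0003,-0.0027; 0.0007,-0.0054; 0.0013,-0.0081; 0.0019,-0.0107; 0.0026,-0.0133; 0.0035,-0.0159; 0.0044,-0.0185; 0.0054,-0.0210; 0.0066,-0.0234; 0.0078,-0.0259; 0.0091,-0.0283; 0.0105,-0.0306
start [-47.325 -24.15 ]
```

>>> step_arm([
  {"x": 0.0025,"y": 0.0014,"z": 0,"rx": 0,"ry": 0,"rz": 0,"claw": -1},
  {"x": 0.0048,"y": 0.0026,"z": 0,"rx": 0,"ry": 0,"rz": 0,"claw": -1},
  {"x": 0.0062,"y": 0.0034,"z": 0,"rx": 0,"ry": 0,"rz": 0,"claw": -1},
  {"x": 0.0062,"y": 0.0034,"z": 0,"rx": 0,"ry": 0,"rz": 0,"claw": -1},
])

```text
time: 19.62
tool_pos: [0.4103, -0.264, 0.1179]
tool_rot: [3.141, -0.0, 0.224]
contact_force: [0.1, -0.0, -2.2]
opening: 0.0258
grip_force: 55.0
```

```bash
python3 -c "
from h import *
sr(3)"
```

```text
t 19.77 tip rel est. centre u,v [-47.28 -24.13] z 117.78 yaw 0.2235 Fu,Fv,Fz [-0.27 -0.08 -2.49] T [ 0.03  0.06 -0.  ]
```

On target within 0.05 mm and free. Start the round with segment 0, then check.

>>> step_arm([
  {"x": 0.0013,"y": -0.0024,"z": 0,"claw": -1,"rx": 0,"ry": 0,"rz": 0},
  {"x": 0.0027,"y": -0.0047,"z": 0,"claw": -1,"rx": 0,"ry": 0,"rz": 0},
  {"x": 0.0042,"y": -0.007,"z": 0,"claw": -1,"rx": 0,"ry": 0,"rz": 0},
  {"x": 0.0058,"y": -0.0092,"z": 0,"claw": -1,"rx": 0,"ry": 0,"rz": 0},
  {"x": 0.0075,"y": -0.0114,"z": 0,"claw": -1,"rx": 0,"ry": 0,"rz": 0},
  {"x": 0.0092,"y": -0.0135,"z": 0,"claw": -1,"rx": 0,"ry": 0,"rz": 0},
  {"x": 0.011,"y": -0.0155,"z": 0,"claw": -1,"rx": 0,"ry": 0,"rz": 0},
  {"x": 0.0129,"y": -0.0174,"z": 0,"claw": -1,"rx": 0,"ry": 0,"rz": 0},
  {"x": 0.0149,"y": -0.0193,"z": 0,"claw": -1,"rx": 0,"ry": 0,"rz": 0},
  {"x": 0.0169,"y": -0.0211,"z": 0,"claw": -1,"rx": 0,"ry": 0,"rz": 0},
  {"x": 0.019,"y": -0.0228,"z": 0,"claw": -1,"rx": 0,"ry": 0,"rz": 0},
  {"x": 0.0212,"y": -0.0244,"z": 0,"claw": -1,"rx": 0,"ry": 0,"rz": 0},
])

```text
time: 20.77
tool_pos: [0.4215, -0.2423, 0.1178]
tool_rot: [3.142, -0.0, 0.223]
contact_force: [0.0, 0.3, -2.3]
opening: 0.0257
grip_force: 55.0
```

```bash
cat >> h.py <<'E'
def so():
    u=np.array([np.cos(.2233),np.sin(.2233)]); v=np.array([u[1],-u[0]]); o=robot.observe()
    d=(o["tool_pos"][:2]+.098*u-[.557,-.2552]); q=np.array([d@u*1000-.25,d@v*1000-1.12]); f=o["contact_force"]
    print("t",round(o["time"],2),"phi",round(np.degrees(np.arctan2(q[1],q[0])),1),"r",round(np.hypot(*q),2),"z",round(o["tool_pos"][2]*1000,2),"F",np.round(f,1),"T",np.round(o["torque"],2))
E
python3 -c "
from h import *
so()"
```

```text
t 20.77 phi -125.8 r 53.88 z 117.83 F [ 0.   0.3 -2.3] T [-0.01  0.02 -0.02]
```

Tracking is excellent (r 53.88, z 117.83, no contact). On with segments 1–4.

>>> step_arm([
  {"x": 0.0022,"y": -0.0016,"z": 0,"claw": -1,"rx": 0,"ry": 0,"rz": 0},
  {"x": 0.0045,"y": -0.0031,"z": 0,"claw": -1,"rx": 0,"ry": 0,"rz": 0},
  {"x": 0.0068,"y": -0.0045,"z": 0,"claw": -1,"rx": 0,"ry": 0,"rz": 0},
  {"x": 0.0092,"y": -0.0057,"z": 0,"claw": -1,"rx": 0,"ry": 0,"rz": 0},
  {"x": 0.0117,"y": -0.007,"z": 0,"claw": -1,"rx": 0,"ry": 0,"rz": 0},
  {"x": 0.0142,"y": -0.0081,"z": 0,"claw": -1,"rx": 0,"ry": 0,"rz": 0},
  {"x": 0.0167,"y": -0.0091,"z": 0,"claw": -1,"rx": 0,"ry": 0,"rz": 0},
  {"x": 0.0192,"y": -0.01,"z": 0,"claw": -1,"rx": 0,"ry": 0,"rz": 0},
  {"x": 0.0218,"y": -0.0108,"z": 0,"claw": -1,"rx": 0,"ry": 0,"rz": 0},
  {"x": 0.0244,"y": -0.0115,"z": 0,"claw": -1,"rx": 0,"ry": 0,"rz": 0},
  {"x": 0.0271,"y": -0.0122,"z": 0,"claw": -1,"rx": 0,"ry": 0,"rz": 0},
  {"x": 0.0298,"y": -0.0127,"z": 0,"claw": -1,"rx": 0,"ry": 0,"rz": 0},
])

```text
time: 21.77
tool_pos: [0.4412, -0.2282, 0.1178]
tool_rot: [3.142, 0.0, 0.223]
contact_force: [0.1, -0.2, -2.3]
opening: 0.0252
grip_force: 55.0
```

>>> step_arm([
  {"x": 0.0026,"y": -0.0004,"z": 0,"claw": -1,"rx": 0,"ry": 0,"rz": 0},
  {"x": 0.0053,"y": -0.0007,"z": 0,"claw": -1,"rx": 0,"ry": 0,"rz": 0},
  {"x": 0.008,"y": -0.0009,"z": 0,"claw": -1,"rx": 0,"ry": 0,"rz": 0},
  {"x": 0.0108,"y": -0.0011,"z": 0,"claw": -1,"rx": 0,"ry": 0,"rz": 0},
  {"x": 0.0135,"y": -0.0011,"z": 0,"claw": -1,"rx": 0,"ry": 0,"rz": 0},
  {"x": 0.0162,"y": -0.001,"z": 0,"claw": -1,"rx": 0,"ry": 0,"rz": 0},
  {"x": 0.0189,"y": -0.0008,"z": 0,"claw": -1,"rx": 0,"ry": 0,"rz": 0},
  {"x": 0.0216,"y": -0.0005,"z": 0,"claw": -1,"rx": 0,"ry": 0,"rz": 0},
  {"x": 0.0243,"y": -0.0001,"z": 0,"claw": -1,"rx": 0,"ry": 0,"rz": 0},
  {"x": 0.027,"y": 0.0004,"z": 0,"claw": -1,"rx": 0,"ry": 0,"rz": 0},
  {"x": 0.0296,"y": 0.001,"z": 0,"claw": -1,"rx": 0,"ry": 0,"rz": 0},
  {"x": 0.0322,"y": 0.0017,"z": 0,"claw": -1,"rx": 0,"ry": 0,"rz": 0},
])

```text
time: 22.77
tool_pos: [0.4651, -0.2242, 0.1178]
tool_rot: [3.142, 0.0, 0.223]
contact_force: [-0.6, -0.1, -2.6]
opening: 0.0254
grip_force: 55.0
```

```bash
python3 -c "
from h import *
so()"
```

```text
t 22.77 phi -73.8 r 53.88 z 117.81 F [-0.6 -0.1 -2.6] T [-0.01 -0.01  0.05]
```

>>> step_arm([
  {"x": 0.0026,"y": 0.0008,"z": 0,"claw": -1,"rx": 0,"ry": 0,"rz": 0},
  {"x": 0.0052,"y": 0.0017,"z": 0,"claw": -1,"rx": 0,"ry": 0,"rz": 0},
  {"x": 0.0077,"y": 0.0027,"z": 0,"claw": -1,"rx": 0,"ry": 0,"rz": 0},
  {"x": 0.0102,"y": 0.0038,"z": 0,"claw": -1,"rx": 0,"ry": 0,"rz": 0},
  {"x": 0.0127,"y": 0.005,"z": 0,"claw": -1,"rx": 0,"ry": 0,"rz": 0},
  {"x": 0.0151,"y": 0.0062,"z": 0,"claw": -1,"rx": 0,"ry": 0,"rz": 0},
  {"x": 0.0174,"y": 0.0076,"z": 0,"claw": -1,"rx": 0,"ry": 0,"rz": 0},
  {"x": 0.0197,"y": 0.009,"z": 0,"claw": -1,"rx": 0,"ry": 0,"rz": 0},
  {"x": 0.022,"y": 0.0106,"z": 0,"claw": -1,"rx": 0,"ry": 0,"rz": 0},
  {"x": 0.0241,"y": 0.0122,"z": 0,"claw": -1,"rx": 0,"ry": 0,"rz": 0},
  {"x": 0.0263,"y": 0.0139,"z": 0,"claw": -1,"rx": 0,"ry": 0,"rz": 0},
  {"x": 0.0283,"y": 0.0157,"z": 0,"claw": -1,"rx": 0,"ry": 0,"rz": 0},
])

```text
time: 23.77
tool_pos: [0.4884, -0.231, 0.1178]
tool_rot: [3.142, 0.0, 0.223]
contact_force: [1.2, -0.1, -2.0]
opening: 0.0257
grip_force: 55.0
```

>>> step_arm([
  {"x": 0.002,"y": 0.0018,"z": 0,"claw": -1,"rx": 0,"ry": 0,"rz": 0},
  {"x": 0.0039,"y": 0.0038,"z": 0,"claw": -1,"rx": 0,"ry": 0,"rz": 0},
  {"x": 0.0058,"y": 0.0058,"z": 0,"claw": -1,"rx": 0,"ry": 0,"rz": 0},
  {"x": 0.0075,"y": 0.0078,"z": 0,"claw": -1,"rx": 0,"ry": 0,"rz": 0},
  {"x": 0.0092,"y": 0.01,"z": 0,"claw": -1,"rx": 0,"ry": 0,"rz": 0},
  {"x": 0.0108,"y": 0.0122,"z": 0,"claw": -1,"rx": 0,"ry": 0,"rz": 0},
  {"x": 0.0123,"y": 0.0144,"z": 0,"claw": -1,"rx": 0,"ry": 0,"rz": 0},
  {"x": 0.0137,"y": 0.0167,"z": 0,"claw": -1,"rx": 0,"ry": 0,"rz": 0},
  {"x": 0.0151,"y": 0.0191,"z": 0,"claw": -1,"rx": 0,"ry": 0,"rz": 0},
  {"x": 0.0163,"y": 0.0215,"z": 0,"claw": -1,"rx": 0,"ry": 0,"rz": 0},
  {"x": 0.0175,"y": 0.024,"z": 0,"claw": -1,"rx": 0,"ry": 0,"rz": 0},
  {"x": 0.0186,"y": 0.0265,"z": 0,"claw": -1,"rx": 0,"ry": 0,"rz": 0},
])

```text
time: 24.77
tool_pos: [0.5063, -0.2474, 0.1178]
tool_rot: [3.142, 0.0, 0.223]
contact_force: [0.6, -0.8, -2.1]
opening: 0.0256
grip_force: 55.0
```

```bash
python3 -c "
from h import *
so()"
```

```text
t 24.77 phi -21.7 r 53.88 z 117.78 F [ 0.6 -0.8 -2.1] T [-0.02  0.01  0.09]
```

Steady. Segments 5–9.

>>> step_arm([
  {"x": 0.0009,"y": 0.0025,"z": 0,"claw": -1,"rx": 0,"ry": 0,"rz": 0},
  {"x": 0.0018,"y": 0.0051,"z": 0,"claw": -1,"rx": 0,"ry": 0,"rz": 0},
  {"x": 0.0026,"y": 0.0077,"z": 0,"claw": -1,"rx": 0,"ry": 0,"rz": 0},
  {"x": 0.0033,"y": 0.0103,"z": 0,"claw": -1,"rx": 0,"ry": 0,"rz": 0},
  {"x": 0.0038,"y": 0.013,"z": 0,"claw": -1,"rx": 0,"ry": 0,"rz": 0},
  {"x": 0.0043,"y": 0.0157,"z": 0,"claw": -1,"rx": 0,"ry": 0,"rz": 0},
  {"x": 0.0047,"y": 0.0183,"z": 0,"claw": -1,"rx": 0,"ry": 0,"rz": 0},
  {"x": 0.005,"y": 0.021,"z": 0,"claw": -1,"rx": 0,"ry": 0,"rz": 0},
  {"x": 0.0051,"y": 0.0238,"z": 0,"claw": -1,"rx": 0,"ry": 0,"rz": 0},
  {"x": 0.0052,"y": 0.0265,"z": 0,"claw": -1,"rx": 0,"ry": 0,"rz": 0},
  {"x": 0.0052,"y": 0.0292,"z": 0,"claw": -1,"rx": 0,"ry": 0,"rz": 0},
  {"x": 0.005,"y": 0.0319,"z": 0,"claw": -1,"rx": 0,"ry": 0,"rz": 0},
])

```text
time: 25.77
tool_pos: [0.5152, -0.2699, 0.1178]
tool_rot: [3.141, 0.0, 0.223]
contact_force: [-1.1, -0.1, -2.6]
opening: 0.0261
grip_force: 55.0
```

>>> step_arm([
  {"x": -0.0002,"y": 0.0027,"z": 0,"claw": -1,"rx": 0,"ry": 0,"rz": 0},
  {"x": -0.0006,"y": 0.0054,"z": 0,"claw": -1,"rx": 0,"ry": 0,"rz": 0},
  {"x": -0.001,"y": 0.0081,"z": 0,"claw": -1,"rx": 0,"ry": 0,"rz": 0},
  {"x": -0.0015,"y": 0.0108,"z": 0,"claw": -1,"rx": 0,"ry": 0,"rz": 0},
  {"x": -0.0022,"y": 0.0134,"z": 0,"claw": -1,"rx": 0,"ry": 0,"rz": 0},
  {"x": -0.0029,"y": 0.016,"z": 0,"claw": -1,"rx": 0,"ry": 0,"rz": 0},
  {"x": -0.0038,"y": 0.0186,"z": 0,"claw": -1,"rx": 0,"ry": 0,"rz": 0},
  {"x": -0.0047,"y": 0.0211,"z": 0,"claw": -1,"rx": 0,"ry": 0,"rz": 0},
  {"x": -0.0058,"y": 0.0237,"z": 0,"claw": -1,"rx": 0,"ry": 0,"rz": 0},
  {"x": -0.0069,"y": 0.0261,"z": 0,"claw": -1,"rx": 0,"ry": 0,"rz": 0},
  {"x": -0.0081,"y": 0.0285,"z": 0,"claw": -1,"rx": 0,"ry": 0,"rz": 0},
  {"x": -0.0094,"y": 0.0309,"z": 0,"claw": -1,"rx": 0,"ry": 0,"rz": 0},
])

```text
time: 26.77
tool_pos: [0.5134, -0.2941, 0.1178]
tool_rot: [3.141, -0.0, 0.223]
contact_force: [0.7, 0.0, -1.9]
opening: 0.0259
grip_force: 55.0
```

```bash
python3 -c "
from h import *
so()"
```

```text
t 26.77 phi 30.2 r 53.92 z 117.83 F [ 0.7  0.  -1.9] T [-0.01 -0.   -0.01]
```

>>> step_arm([
  {"x": -0.0014,"y": 0.0024,"z": 0,"claw": -1,"rx": 0,"ry": 0,"rz": 0},
  {"x": -0.0029,"y": 0.0046,"z": 0,"claw": -1,"rx": 0,"ry": 0,"rz": 0},
  {"x": -0.0045,"y": 0.0068,"z": 0,"claw": -1,"rx": 0,"ry": 0,"rz": 0},
  {"x": -0.0062,"y": 0.009,"z": 0,"claw": -1,"rx": 0,"ry": 0,"rz": 0},
  {"x": -0.0079,"y": 0.0111,"z": 0,"claw": -1,"rx": 0,"ry": 0,"rz": 0},
  {"x": -0.0097,"y": 0.0131,"z": 0,"claw": -1,"rx": 0,"ry": 0,"rz": 0},
  {"x": -0.0116,"y": 0.0151,"z": 0,"claw": -1,"rx": 0,"ry": 0,"rz": 0},
  {"x": -0.0136,"y": 0.0169,"z": 0,"claw": -1,"rx": 0,"ry": 0,"rz": 0},
  {"x": -0.0156,"y": 0.0187,"z": 0,"claw": -1,"rx": 0,"ry": 0,"rz": 0},
  {"x": -0.0177,"y": 0.0205,"z": 0,"claw": -1,"rx": 0,"ry": 0,"rz": 0},
  {"x": -0.0199,"y": 0.0221,"z": 0,"claw": -1,"rx": 0,"ry": 0,"rz": 0},
  {"x": -0.0221,"y": 0.0237,"z": 0,"claw": -1,"rx": 0,"ry": 0,"rz": 0},
])

```text
time: 27.77
tool_pos: [0.501, -0.315, 0.1178]
tool_rot: [3.141, 0.0, 0.223]
contact_force: [-1.0, 0.0, -1.6]
opening: 0.026
grip_force: 55.0
```

>>> step_arm([
  {"x": -0.0023,"y": 0.0015,"z": 0,"claw": -1,"rx": 0,"ry": 0,"rz": 0},
  {"x": -0.0046,"y": 0.0028,"z": 0,"claw": -1,"rx": 0,"ry": 0,"rz": 0},
  {"x": -0.007,"y": 0.0041,"z": 0,"claw": -1,"rx": 0,"ry": 0,"rz": 0},
  {"x": -0.0094,"y": 0.0053,"z": 0,"claw": -1,"rx": 0,"ry": 0,"rz": 0},
  {"x": -0.0119,"y": 0.0065,"z": 0,"claw": -1,"rx": 0,"ry": 0,"rz": 0},
  {"x": -0.0144,"y": 0.0075,"z": 0,"claw": -1,"rx": 0,"ry": 0,"rz": 0},
  {"x": -0.017,"y": 0.0084,"z": 0,"claw": -1,"rx": 0,"ry": 0,"rz": 0},
  {"x": -0.0196,"y": 0.0092,"z": 0,"claw": -1,"rx": 0,"ry": 0,"rz": 0},
  {"x": -0.0222,"y": 0.01,"z": 0,"claw": -1,"rx": 0,"ry": 0,"rz": 0},
  {"x": -0.0248,"y": 0.0106,"z": 0,"claw": -1,"rx": 0,"ry": 0,"rz": 0},
  {"x": -0.0275,"y": 0.0111,"z": 0,"claw": -1,"rx": 0,"ry": 0,"rz": 0},
  {"x": -0.0302,"y": 0.0116,"z": 0,"claw": -1,"rx": 0,"ry": 0,"rz": 0},
])

```text
time: 28.77
tool_pos: [0.4808, -0.3284, 0.1179]
tool_rot: [3.142, 0.0, 0.223]
contact_force: [0.1, 0.3, -3.3]
opening: 0.0257
grip_force: 55.0
```

>>> step_arm([
  {"x": -0.0027,"y": 0.0003,"z": 0,"claw": -1,"rx": 0,"ry": 0,"rz": 0},
  {"x": -0.0054,"y": 0.0005,"z": 0,"claw": -1,"rx": 0,"ry": 0,"rz": 0},
  {"x": -0.0081,"y": 0.0006,"z": 0,"claw": -1,"rx": 0,"ry": 0,"rz": 0},
  {"x": -0.0108,"y": 0.0007,"z": 0,"claw": -1,"rx": 0,"ry": 0,"rz": 0},
  {"x": -0.0135,"y": 0.0006,"z": 0,"claw": -1,"rx": 0,"ry": 0,"rz": 0},
  {"x": -0.0162,"y": 0.0004,"z": 0,"claw": -1,"rx": 0,"ry": 0,"rz": 0},
  {"x": -0.0189,"y": 0.0001,"z": 0,"claw": -1,"rx": 0,"ry": 0,"rz": 0},
  {"x": -0.0216,"y": -0.0003,"z": 0,"claw": -1,"rx": 0,"ry": 0,"rz": 0},
  {"x": -0.0243,"y": -0.0008,"z": 0,"claw": -1,"rx": 0,"ry": 0,"rz": 0},
  {"x": -0.0269,"y": -0.0014,"z": 0,"claw": -1,"rx": 0,"ry": 0,"rz": 0},
  {"x": -0.0296,"y": -0.0021,"z": 0,"claw": -1,"rx": 0,"ry": 0,"rz": 0},
  {"x": -0.0322,"y": -0.0029,"z": 0,"claw": -1,"rx": 0,"ry": 0,"rz": 0},
])

```text
time: 29.77
tool_pos: [0.4568, -0.3316, 0.1178]
tool_rot: [3.142, 0.0, 0.223]
contact_force: [0.4, -0.1, -2.7]
opening: 0.0255
grip_force: 55.0
```

```bash
python3 -c "
from h import *
so()"
```

```text
t 29.77 phi 108.3 r 53.92 z 117.83 F [ 0.4 -0.1 -2.7] T [-0.01 -0.03 -0.01]
```

Segments 10–13.

>>> step_arm([
  {"x": -0.0025,"y": -0.0008,"z": 0,"claw": -1,"rx": 0,"ry": 0,"rz": 0},
  {"x": -0.0051,"y": -0.0018,"z": 0,"claw": -1,"rx": 0,"ry": 0,"rz": 0},
  {"x": -0.0076,"y": -0.0029,"z": 0,"claw": -1,"rx": 0,"ry": 0,"rz": 0},
  {"x": -0.01,"y": -0.0041,"z": 0,"claw": -1,"rx": 0,"ry": 0,"rz": 0},
  {"x": -0.0124,"y": -0.0053,"z": 0,"claw": -1,"rx": 0,"ry": 0,"rz": 0},
  {"x": -0.0148,"y": -0.0067,"z": 0,"claw": -1,"rx": 0,"ry": 0,"rz": 0},
  {"x": -0.0171,"y": -0.0081,"z": 0,"claw": -1,"rx": 0,"ry": 0,"rz": 0},
  {"x": -0.0193,"y": -0.0097,"z": 0,"claw": -1,"rx": 0,"ry": 0,"rz": 0},
  {"x": -0.0215,"y": -0.0113,"z": 0,"claw": -1,"rx": 0,"ry": 0,"rz": 0},
  {"x": -0.0236,"y": -0.013,"z": 0,"claw": -1,"rx": 0,"ry": 0,"rz": 0},
  {"x": -0.0257,"y": -0.0148,"z": 0,"claw": -1,"rx": 0,"ry": 0,"rz": 0},
  {"x": -0.0277,"y": -0.0166,"z": 0,"claw": -1,"rx": 0,"ry": 0,"rz": 0},
])

```text
time: 30.77
tool_pos: [0.4338, -0.324, 0.1178]
tool_rot: [3.141, 0.0, 0.223]
contact_force: [1.6, -1.5, -2.2]
opening: 0.0259
grip_force: 55.0
```

>>> step_arm([
  {"x": -0.0019,"y": -0.0019,"z": 0,"claw": -1,"rx": 0,"ry": 0,"rz": 0},
  {"x": -0.0038,"y": -0.0039,"z": 0,"claw": -1,"rx": 0,"ry": 0,"rz": 0},
  {"x": -0.0055,"y": -0.006,"z": 0,"claw": -1,"rx": 0,"ry": 0,"rz": 0},
  {"x": -0.0072,"y": -0.0081,"z": 0,"claw": -1,"rx": 0,"ry": 0,"rz": 0},
  {"x": -0.0088,"y": -0.0103,"z": 0,"claw": -1,"rx": 0,"ry": 0,"rz": 0},
  {"x": -0.0103,"y": -0.0126,"z": 0,"claw": -1,"rx": 0,"ry": 0,"rz": 0},
  {"x": -0.0118,"y": -0.0149,"z": 0,"claw": -1,"rx": 0,"ry": 0,"rz": 0},
  {"x": -0.0131,"y": -0.0172,"z": 0,"claw": -1,"rx": 0,"ry": 0,"rz": 0},
  {"x": -0.0144,"y": -0.0196,"z": 0,"claw": -1,"rx": 0,"ry": 0,"rz": 0},
  {"x": -0.0155,"y": -0.0221,"z": 0,"claw": -1,"rx": 0,"ry": 0,"rz": 0},
  {"x": -0.0166,"y": -0.0246,"z": 0,"claw": -1,"rx": 0,"ry": 0,"rz": 0},
  {"x": -0.0176,"y": -0.0271,"z": 0,"claw": -1,"rx": 0,"ry": 0,"rz": 0},
])

```text
time: 31.77
tool_pos: [0.4165, -0.307, 0.1178]
tool_rot: [3.141, 0.0, 0.223]
contact_force: [0.1, -0.2, -1.9]
opening: 0.0256
grip_force: 55.0
```

>>> step_arm([
  {"x": -0.0009,"y": -0.0026,"z": 0,"claw": -1,"rx": 0,"ry": 0,"rz": 0},
  {"x": -0.0017,"y": -0.0052,"z": 0,"claw": -1,"rx": 0,"ry": 0,"rz": 0},
  {"x": -0.0023,"y": -0.0078,"z": 0,"claw": -1,"rx": 0,"ry": 0,"rz": 0},
  {"x": -0.0029,"y": -0.0105,"z": 0,"claw": -1,"rx": 0,"ry": 0,"rz": 0},
  {"x": -0.0034,"y": -0.0132,"z": 0,"claw": -1,"rx": 0,"ry": 0,"rz": 0},
  {"x": -0.0038,"y": -0.0158,"z": 0,"claw": -1,"rx": 0,"ry": 0,"rz": 0},
  {"x": -0.0041,"y": -0.0186,"z": 0,"claw": -1,"rx": 0,"ry": 0,"rz": 0},
  {"x": -0.0043,"y": -0.0213,"z": 0,"claw": -1,"rx": 0,"ry": 0,"rz": 0},
  {"x": -0.0043,"y": -0.024,"z": 0,"claw": -1,"rx": 0,"ry": 0,"rz": 0},
  {"x": -0.0043,"y": -0.0267,"z": 0,"claw": -1,"rx": 0,"ry": 0,"rz": 0},
  {"x": -0.0042,"y": -0.0294,"z": 0,"claw": -1,"rx": 0,"ry": 0,"rz": 0},
  {"x": -0.0039,"y": -0.0321,"z": 0,"claw": -1,"rx": 0,"ry": 0,"rz": 0},
])

```text
time: 32.77
tool_pos: [0.4084, -0.2842, 0.1178]
tool_rot: [3.141, 0.0, 0.223]
contact_force: [-0.2, 0.9, -2.5]
opening: 0.0256
grip_force: 55.0
```

>>> step_arm([
  {"x": 0.0003,"y": -0.0027,"z": 0,"claw": -1,"rx": 0,"ry": 0,"rz": 0},
  {"x": 0.0007,"y": -0.0054,"z": 0,"claw": -1,"rx": 0,"ry": 0,"rz": 0},
  {"x": 0.0013,"y": -0.0081,"z": 0,"claw": -1,"rx": 0,"ry": 0,"rz": 0},
  {"x": 0.0019,"y": -0.0107,"z": 0,"claw": -1,"rx": 0,"ry": 0,"rz": 0},
  {"x": 0.0026,"y": -0.0133,"z": 0,"claw": -1,"rx": 0,"ry": 0,"rz": 0},
  {"x": 0.0035,"y": -0.0159,"z": 0,"claw": -1,"rx": 0,"ry": 0,"rz": 0},
  {"x": 0.0044,"y": -0.0185,"z": 0,"claw": -1,"rx": 0,"ry": 0,"rz": 0},
  {"x": 0.0054,"y": -0.021,"z": 0,"claw": -1,"rx": 0,"ry": 0,"rz": 0},
  {"x": 0.0066,"y": -0.0234,"z": 0,"claw": -1,"rx": 0,"ry": 0,"rz": 0},
  {"x": 0.0078,"y": -0.0259,"z": 0,"claw": -1,"rx": 0,"ry": 0,"rz": 0},
  {"x": 0.0091,"y": -0.0283,"z": 0,"claw": -1,"rx": 0,"ry": 0,"rz": 0},
  {"x": 0.0105,"y": -0.0306,"z": 0,"claw": -1,"rx": 0,"ry": 0,"rz": 0},
])

```text
time: 33.77
tool_pos: [0.4111, -0.26, 0.1178]
tool_rot: [3.142, 0.0, 0.223]
contact_force: [0.0, 0.0, -3.1]
opening: 0.0256
grip_force: 55.0
```

```bash
python3 -c "
from h import *
so()"
```

```text
t 33.77 phi -147.8 r 53.91 z 117.82 F [ 0.   0.  -3.1] T [-0.01  0.03  0.02]
```

The round is closed. Lift clear and return above the stand.

>>> step_arm([
  {"x": -0.003,"y": -0.002,"z": -0.005,"claw": -1,"rx": 0,"ry": 0,"rz": 0},
  {"x": -0.003,"y": -0.002,"z": -0.03,"claw": -1,"rx": 0,"ry": 0,"rz": 0},
  {"x": 0,"y": 0,"z": -0.07,"claw": -1,"rx": 0,"ry": 0,"rz": 0},
  {"x": 0,"y": 0,"z": -0.11,"claw": -1,"rx": 0,"ry": 0,"rz": 0},
  {"x": 0,"y": 0,"z": -0.15,"claw": -1,"rx": 0,"ry": 0,"rz": 0},
  {"x": 0.015,"y": -0.024,"z": -0.15,"claw": -1,"rx": 0,"ry": 0,"rz": 0},
  {"x": 0.04,"y": -0.064,"z": -0.15,"claw": -1,"rx": 0,"ry": 0,"rz": 0},
  {"x": 0.065,"y": -0.104,"z": -0.15,"claw": -1,"rx": 0,"ry": 0,"rz": 0},
  {"x": 0.09,"y": -0.144,"z": -0.15,"claw": -1,"rx": 0,"ry": 0,"rz": 0},
  {"x": 0.115,"y": -0.184,"z": -0.15,"claw": -1,"rx": 0,"ry": 0,"rz": 0},
  {"x": 0.14,"y": -0.224,"z": -0.15,"claw": -1,"rx": 0,"ry": 0,"rz": 0},
  {"x": 0.165,"y": -0.264,"z": -0.15,"claw": -1,"rx": 0,"ry": 0,"rz": 0},
])

```text
time: 34.77
tool_pos: [0.4879, -0.0381, 0.2307]
tool_rot: [3.141, -0.0, 0.223]
contact_force: [0.9, 0.1, -2.0]
opening: 0.0253
grip_force: 55.0
```

>>> step_arm([
  {"x": 0.025,"y": -0.04,"z": 0,"claw": -1,"rx": 0,"ry": 0,"rz": 0},
  {"x": 0.05,"y": -0.08,"z": 0,"claw": -1,"rx": 0,"ry": 0,"rz": 0},
  {"x": 0.075,"y": -0.12,"z": 0,"claw": -1,"rx": 0,"ry": 0,"rz": 0},
  {"x": 0.1,"y": -0.16,"z": 0,"claw": -1,"rx": 0,"ry": 0,"rz": 0},
  {"x": 0.125,"y": -0.2,"z": 0,"claw": -1,"rx": 0,"ry": 0,"rz": 0},
  {"x": 0.15,"y": -0.24,"z": 0,"claw": -1,"rx": 0,"ry": 0,"rz": 0},
  {"x": 0.17,"y": -0.275,"z": 0,"claw": -1,"rx": 0,"ry": 0,"rz": 0},
  {"x": 0.18,"y": -0.29,"z": 0,"claw": -1,"rx": 0,"ry": 0,"rz": 0},
  {"x": 0.1852,"y": -0.298,"z": 0,"claw": -1,"rx": 0,"ry": 0,"rz": 0},
  {"x": 0.1852,"y": -0.298,"z": 0,"claw": -1,"rx": 0,"ry": 0,"rz": 0},
  {"x": 0.1852,"y": -0.298,"z": 0,"claw": -1,"rx": 0,"ry": 0,"rz": 0},
])

```text
time: 35.68
tool_pos: [0.5735, 0.2083, 0.2301]
tool_rot: [3.141, 0.001, 0.223]
contact_force: [0.0, -1.0, -2.8]
opening: 0.0259
grip_force: 55.0
```

```bash
python3 -c "
from h import *
st(4)
go(.5739,.2092,.0805,.2234)"
```

```text
t 35.88 P [573.6  207.73 230.46] sd [0.08 0.08 0.12] rot [ 3.1413e+00 -1.0000e-04  2.2180e-01] F [-0.02 -0.35 -1.99  0.01  0.03 -0.02] sd [0.22 0.62 0.75 0.01 0.03 0.02]
[ 0.0007 -0.0019  0.2001  0.     -0.     -0.002 ] t 35.88 pos [0.5737 0.2078 0.2306] rot [ 3.1413e+00 -1.0000e-04  2.2180e-01] F [-0.37  0.15 -2.09]
```

>>> step_arm([
  {"x": 0.0006,"y": -0.0017,"z": 0.03,"claw": -1,"rx": 0,"ry": 0,"rz": 0},
  {"x": 0.0006,"y": -0.0017,"z": 0.07,"claw": -1,"rx": 0,"ry": 0,"rz": 0},
  {"x": 0.0006,"y": -0.0017,"z": 0.11,"claw": -1,"rx": 0,"ry": 0,"rz": 0},
  {"x": 0.0006,"y": -0.0017,"z": 0.14,"claw": -1,"rx": 0,"ry": 0,"rz": 0},
  {"x": 0.0006,"y": -0.0017,"z": 0.16,"claw": -1,"rx": 0,"ry": 0,"rz": 0},
  {"x": 0.0006,"y": -0.0017,"z": 0.17,"claw": -1,"rx": 0,"ry": 0,"rz": 0},
  {"x": 0.0006,"y": -0.0017,"z": 0.178,"claw": -1,"rx": 0,"ry": 0,"rz": 0},
  {"x": 0.0006,"y": -0.0017,"z": 0.178,"claw": -1,"rx": 0,"ry": 0,"rz": 0},
  {"x": 0.0006,"y": -0.0017,"z": 0.178,"claw": -1,"rx": 0,"ry": 0,"rz": 0},
])

```text
time: 36.63
tool_pos: [0.5745, 0.2102, 0.0977]
tool_rot: [3.141, -0.001, 0.223]
contact_force: [0.1, -0.4, -2.6]
opening: 0.0254
grip_force: 55.0
```

```bash
python3 -c "
from h import *
st(4)
go(.5739,.2092,.0805,.2234)"
```

```text
t 36.83 P [574.64 210.41  98.05] sd [0.09 0.05 0.08] rot [ 3.1415e+00 -2.0000e-03  2.2340e-01] F [-0.45  0.29 -2.16  0.    0.02  0.  ] sd [0.66 0.45 0.48 0.01 0.01 0.02]
[-0.0012  0.0015  0.0232  0.     -0.003  -0.    ] t 36.83 pos [0.5745 0.2105 0.0979] rot [ 3.1415e+00 -2.0000e-03  2.2340e-01] F [-1.09  0.48 -1.9 ]
```

>>> step_arm([
  {"x": -0.001,"y": 0.0014,"z": 0,"claw": -1,"rx": 0,"ry": 0,"rz": 0},
  {"x": -0.001,"y": 0.0014,"z": 0.008,"claw": -1,"rx": 0,"ry": 0,"rz": 0},
  {"x": -0.001,"y": 0.0014,"z": 0.015,"claw": -1,"rx": 0,"ry": 0,"rz": 0},
  {"x": -0.001,"y": 0.0014,"z": 0.02,"claw": -1,"rx": 0,"ry": 0,"rz": 0},
  {"x": -0.001,"y": 0.0014,"z": 0.0205,"claw": -1,"rx": 0,"ry": 0,"rz": 0},
  {"x": -0.001,"y": 0.0014,"z": 0.021,"claw": -1,"rx": 0,"ry": 0,"rz": 0},
  {"x": -0.001,"y": 0.0014,"z": 0.021,"claw": -1,"rx": 0,"ry": 0,"rz": 0},
])

```text
time: 37.42
tool_pos: [0.5734, 0.2091, 0.0808]
tool_rot: [3.141, 0.0, 0.223]
contact_force: [-0.8, 0.2, -2.1]
opening: 0.0258
grip_force: 55.0
```

```bash
python3 -c "
from h import *
st(4)
go(.5739,.2092,.0800,.2234)"
```

```text
t 37.62 P [573.48 209.16  81.09] sd [0.02 0.01 0.07] rot [ 3.1415e+00 -2.0000e-04  2.2340e-01] F [-0.06 -0.31 -2.37 -0.01  0.03 -0.03] sd [0.46 0.25 0.2  0.02 0.03 0.01]
[ 0.0005  0.0001  0.0015  0.     -0.     -0.    ] t 37.62 pos [0.5735 0.2092 0.0812] rot [ 3.1415e+00 -2.0000e-04  2.2340e-01] F [ 0.03 -0.15 -2.14]
```

>>> step_arm([
  {"x": 0.0004,"y": 0,"z": 0.0005,"claw": -1,"rx": 0,"ry": 0,"rz": 0},
  {"x": 0.0004,"y": 0,"z": 0.001,"claw": -1,"rx": 0,"ry": 0,"rz": 0},
  {"x": 0.0004,"y": 0,"z": 0.0014,"claw": -1,"rx": 0,"ry": 0,"rz": 0},
  {"x": 0.0004,"y": 0,"z": 0.0014,"claw": -1,"rx": 0,"ry": 0,"rz": 0},
])

```text
time: 37.95
tool_pos: [0.5737, 0.2092, 0.08]
tool_rot: [3.142, -0.0, 0.223]
contact_force: [0.3, -0.1, -3.1]
opening: 0.0255
grip_force: 55.0
```

```bash
python3 -c "
from h import *
st(3)"
```

```text
t 38.1 P [573.74 209.22  80.03] sd [0.01 0.01 0.01] rot [ 3.1415e+00 -2.0000e-04  2.2350e-01] F [ 0.18  0.23 -2.05  0.01  0.01  0.01] sd [0.48 0.46 0.09 0.02 0.04 0.03]
```

>>> step_arm([
  {"x": 0,"y": 0,"z": 0.0004,"claw": -1,"rx": 0,"ry": 0,"rz": 0},
  {"x": 0,"y": 0,"z": 0.0004,"claw": -1,"rx": 0,"ry": 0,"rz": 0},
])

```text
time: 38.27
tool_pos: [0.5738, 0.2092, 0.08]
tool_rot: [3.141, -0.0, 0.223]
contact_force: [-0.4, -0.3, 1.7]
opening: 0.0257
grip_force: 55.0
```

```bash
python3 -c "
from h import *
st(3)"
```

```text
t 38.42 P [573.76 209.2   80.  ] sd [0.   0.01 0.  ] rot [ 3.1415e+00 -2.0000e-04  2.2340e-01] F [-1.89 -0.52  1.92 -0.05  0.23 -0.03] sd [0.11 0.14 0.62 0.02 0.05 0.02]
```

>>> step_arm([
  {"x": 0,"y": 0,"z": 0.0004,"claw": -1,"rx": 0,"ry": 0,"rz": 0},
  {"x": 0,"y": 0,"z": 0.0004,"claw": -1,"rx": 0,"ry": 0,"rz": 0},
])

```text
time: 38.58
tool_pos: [0.5738, 0.2092, 0.08]
tool_rot: [3.141, -0.0, 0.223]
contact_force: [-2.8, -0.6, 5.0]
opening: 0.0258
grip_force: 55.0
```

```bash
python3 -c "
from h import *
st(3)"
```

```text
t 38.73 P [573.77 209.22  79.99] sd [0.02 0.01 0.01] rot [ 3.1415e+00 -5.0000e-04  2.2340e-01] F [-3.45 -0.53  5.38 -0.14  0.48 -0.01] sd [0.99 0.22 0.7  0.03 0.03 0.02]
```

Seated on the fork floors. Relieve the load, then open slowly.

>>> step_arm([
  {"x": 0,"y": 0,"z": -0.0005,"claw": -1,"rx": 0,"ry": 0,"rz": 0},
  {"x": 0,"y": 0,"z": -0.0005,"claw": -1,"rx": 0,"ry": 0,"rz": 0},
  {"x": 0,"y": 0,"z": -0.0005,"claw": -0.4,"rx": 0,"ry": 0,"rz": 0},
  {"x": 0,"y": 0,"z": -0.0005,"claw": -0.3,"rx": 0,"ry": 0,"rz": 0},
  {"x": 0,"y": 0,"z": -0.0005,"claw": 0,"rx": 0,"ry": 0,"rz": 0},
  {"x": 0,"y": 0,"z": -0.0005,"claw": 0.5,"rx": 0,"ry": 0,"rz": 0},
  {"x": 0,"y": 0,"z": -0.0005,"claw": 1,"rx": 0,"ry": 0,"rz": 0},
  {"x": 0,"y": 0,"z": -0.0005,"claw": 1,"rx": 0,"ry": 0,"rz": 0},
  {"x": 0,"y": 0,"z": -0.0005,"claw": 1,"rx": 0,"ry": 0,"rz": 0},
  {"x": 0,"y": 0,"z": -0.0005,"claw": 1,"rx": 0,"ry": 0,"rz": 0},
  {"x": 0,"y": 0,"z": -0.0005,"claw": 1,"rx": 0,"ry": 0,"rz": 0},
  {"x": 0,"y": 0,"z": -0.0005,"claw": 1,"rx": 0,"ry": 0,"rz": 0},
], squeeze=10)

```text
time: 39.73
tool_pos: [0.5737, 0.2092, 0.0798]
tool_rot: [3.142, -0.0, 0.223]
contact_force: [-0.4, -0.1, 0.7]
opening: 0.0807
grip_force: 0.0
```

>>> step_arm([
  {"x": 0,"y": 0,"z": -0.02,"claw": 1,"rx": 0,"ry": 0,"rz": 0},
  {"x": 0,"y": 0,"z": -0.05,"claw": 1,"rx": 0,"ry": 0,"rz": 0},
  {"x": 0,"y": 0,"z": -0.1,"claw": 1,"rx": 0,"ry": 0,"rz": 0},
  {"x": 0,"y": 0,"z": -0.15,"claw": 1,"rx": 0,"ry": 0,"rz": 0},
  {"x": 0,"y": 0,"z": -0.2,"claw": 1,"rx": 0,"ry": 0,"rz": 0},
  {"x": -0.05,"y": 0.05,"z": -0.2,"claw": 1,"rx": 0,"ry": 0,"rz": 0},
  {"x": -0.09,"y": 0.09,"z": -0.2,"claw": 1,"rx": 0,"ry": 0,"rz": 0},
  {"x": -0.13,"y": 0.13,"z": -0.2,"claw": 1,"rx": 0,"ry": 0,"rz": 0},
  {"x": -0.17,"y": 0.17,"z": -0.2,"claw": 1,"rx": 0,"ry": 0,"rz": 0},
  {"x": -0.2,"y": 0.2,"z": -0.2,"claw": 1,"rx": 0,"ry": 0,"rz": 0},
  {"x": -0.2,"y": 0.2,"z": -0.2,"claw": 1,"rx": 0,"ry": 0,"rz": 0},
])

```text
time: 40.65
tool_pos: [0.4573, 0.0258, 0.2299]
tool_rot: [3.14, 0.002, 0.22]
contact_force: [0.7, 0.4, 0.2]
opening: 0.0917
grip_force: 0.0
```

```bash
python3 - <<'E'
from h import *
st(4)
a,da=read_camera("side");b,db=read_camera("top")
cv2.imwrite("pics/end.png",np.hstack([cv2.resize(a[130:330,100:380],(480,343)),cv2.resize(b[140:250,180:280],(312,343))]))
P=cloud("side",da).reshape(-1,3); k=(np.hypot(P[:,0]-.574,P[:,1]-.209)<.1)&(abs(P[:,2]-.1155)<.006); Q=P[k]
A=np.c_[Q[:,:2]-[.574,.209],np.ones(len(Q))]; print(len(Q),Q.mean(0),np.linalg.lstsq(A,Q[:,2],rcond=None)[0])
E
```

```text
t 40.85 P [460.35  28.76 230.24] sd [0.93 1.13 0.11] rot [ 3.1415e+00 -1.1000e-03  2.2310e-01] F [0.47 0.25 0.06 0.   0.02 0.01] sd [0.33 0.45 0.71 0.03 0.02 0.01]
547 [0.57220097 0.20910406 0.11592182] [ 0.02172858 -0.09315485  0.1159706 ]
```

View pics/end.png

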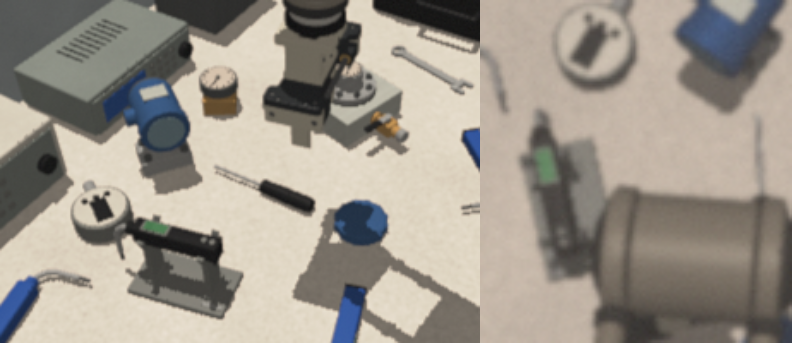

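The detector lies level in both forks, at (175,240) in the left crop, nose the same way as before. The bystanders in view are where they were and the arm is clear.

```bash
python3 -c "
from cell import robot
print(robot.hand_in())"
```

```text
the job is handed in; nothing more can be done
None
```

The detector tip went once clockwise round the joint, from inlet to inlet, at about 2.5 cm/s and about 4 mm from the joint line, with no contact seen at the checks; before the round I touched the chamber lightly with the tip (about 1–3.5 N) to locate it. The detector is back level in its stand, and the job was handed in at about 41 s; no verdict was returned.

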